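# Make up the condiment set for a grill table

## Robot

A 7-joint arm with a two-finger parallel gripper is mounted at the origin on the work surface. World frame = base frame: x ahead of the robot, y to its left, z up, the work surface at z = 0. Lengths are in m, angles in rad, forces in N, time in s.
With the tool pointing down it reaches from about 0.4 to 0.9 m from the base axis. Payload 5.5 kg.
Tool frame: the origin (TCP) lies at the very end of the fingers, on their centre line; the grasp point (between the pads) lies 19 mm behind it; z points along the fingers, x is the direction in which the jaws open and shut, and the axes are right-handed (so a half turn about z gives the same grasp; the last joint's range is limited). The gripper opens to 85 mm and grips with 20 to 120 N. Pads are 22 mm wide; open, the fingers measure 114 mm over their backs; the gripper's body (76 mm by 85 mm) begins 54 mm behind the grasp point. The pads swing forward as they close: fully open they stand 13 mm farther back than shut.
Start: joints at [-0.888, 0.501, -0.427, 1.55, 0.221, 1.138, -0.21], TCP at [0.265, 0.594, 0.231] pointing down, gripper open.
Joint ranges: [-2.88, 2.88], [-0.31, 2.03], [-1.54, 1.56], [0.2, 2.42], [-1.41, 4.55], [0.19, 2.02], [-2.57, 2.57]. Speed limits (rad/s): [2.57, 2.57, 3.14, 3.14, 3.14, 3.14, 3.14].

## Interface

Orientations are given as a rotation vector (axis times angle).
In Python, from rig import * gives the robot as it stands.
- The arm moves only by the tool carry_out, never from a script. Its argument "targets" is a list of rows, each a list of 7 numbers: the turn, a rotation vector about the tool's x, y, z in degrees, then the shift along the tool's x, y, z in mm, then the gripper's target within -1 to 1 (fully open at 1, half-way at 0, shut at -1). A call has 1 to 10 rows; each row is the pose to reach, as a shift and turn from the pose commanded when the call began, along the tool's axes at that moment; what a row does not reach only later rows make up. A row lasts 1/12 s, in which the tool goes at most 41.7 mm and 7.16 degrees, less where a joint would pass 70% of its speed; a pose out of reach is approached as far as the arm can. A call with a gripper value outside its range is refused whole. The fingers move at their own pace and stop on an object; "force" is the grip in N (left out, the last holds). Time passes only in rows, so rows that repeat a pose let the fingers close. It gives the time, the measured TCP pose, the force and the opening at its end, in the units of the state.
- observe(): the state, without advancing time (a new reading comes with each control period).
- get_image(name): name is "scene" or "top" or "wrist"; returns a dict with "image" (400x640x3 uint8, red, green, blue), "fx", "fy", "cx", "cy" (pixels), "eye" and "orientation" of the camera in the world. Camera axes: x right, y up, looking along -z (the intrinsics and any distortion apply to the point x, -y, -z); pixel columns grow to the right and rows downward; lengths in m; the calibration is good to about 2 mm. A picture is of the moment at which its call begins. There is no depth.
- hand_in(): hands the job in, once; it reports no verdict.
The state is a dict: "clock": time; "joint_pos": joint angles; "joint_velocities": joint speeds; "joint_torque": joint torques, N m; "tcp_pos": TCP position; "tcp_rot": TCP orientation; "wrist_force": force on the tool from outside, world axes, zero at the start; "wrist_torque": the same for the moment, N m; "grip_width": finger opening in m.
Only numpy, scipy, OpenCV 4.12 (cv2) and the standard library are available. Lean on these libraries where they do the work, as an engineer would, in place of code of your own. Each camera call takes 0.05 s, during which the arm holds its last target.

## Task

Make up the condiment set: stand every lidded sauce pot fully down and upright in a dished nest of the wooden serving board, one pot to a nest, and pour all the rice cakes out of the steel cup into the dark bowl by tipping the cup over it. Stand the empty cup back upright in the middle of its black rubber mat, put anything that goes astray back where it belongs, and leave the pepper mill where it is.

Things in the scene. Friction and masses are not known exactly. Their poses are not given: they have to be found in the camera images.
- board: wooden serving board, fixed, 100 x 360 x 16 mm, long side along its y, carrying a row of four round wooden nests; origin: centre of its underside. Each nest is a dished cup with outer radius 33.5 mm at its rim, rising to 40 mm above the counter; nests are 86 mm apart
- bowl: dark stoneware bowl, fixed, round, rim radius 80 mm outside, 74 mm inside, 65 mm tall, inner floor 8 mm up with radius about 44 mm; origin: centre of its underside on the counter
- mat: black rubber mat, fixed, 130 x 130 x 6 mm, on which the cup stands at the start; origin: centre of its underside on the counter (top 6 mm higher)
- cup: steel cup with one straight handle, 160 g, loose; outer radius 40 mm at the base, 44 mm at the rim, 75 mm tall, wall 3 mm; origin: centre of its underside; z up out of its mouth; the handle is a round bar 16 mm thick that points to the cup's -x at 68 mm above its underside, from 42 to 143 mm off the cup's axis. Holds the rice cakes at the start. The bar can be gripped across from straight above or leaning round it
- cup_mouth (a point): centre of the cup's mouth, 75 mm above its underside; same axes as the cup
- cup_handle (a point): a good grip point on the axis of the cup's handle, 95 mm from the cup's axis, 68 mm above its underside; same axes as the cup
- nest0 (a point): centre of the inner floor of one nest of the board, 20 mm above the counter; a seated pot's origin comes to rest here. The nest is a cone, inner radius about 15.5 mm at its floor and 29.5 mm at its rim, 20 mm higher; the pot fits with about 1.5 mm to spare and centres itself. z up
- nest1 (a point): centre of the inner floor of one nest of the board, 20 mm above the counter; a seated pot's origin comes to rest here. The nest is a cone, inner radius about 15.5 mm at its floor and 29.5 mm at its rim, 20 mm higher; the pot fits with about 1.5 mm to spare and centres itself. z up
- nest2 (a point): centre of the inner floor of one nest of the board, 20 mm above the counter; a seated pot's origin comes to rest here. The nest is a cone, inner radius about 15.5 mm at its floor and 29.5 mm at its rim, 20 mm higher; the pot fits with about 1.5 mm to spare and centres itself. z up
- nest3 (a point): centre of the inner floor of one nest of the board, 20 mm above the counter; a seated pot's origin comes to rest here. The nest is a cone, inner radius about 15.5 mm at its floor and 29.5 mm at its rim, 20 mm higher; the pot fits with about 1.5 mm to spare and centres itself. z up
- pot0: round brown sauce pot with a fixed wooden lid, 180 g, loose; 14 mm radius flat foot, cone widening to 28 mm radius at 24 mm height, then an upright side of 28 mm radius up to 56 mm (top at 60 mm), knob of 9 mm radius to 72 mm; grip its upright side; origin: centre of its foot; z up through the knob. May be absent
- pot1: round brown sauce pot with a fixed wooden lid, 180 g, loose; 14 mm radius flat foot, cone widening to 28 mm radius at 24 mm height, then an upright side of 28 mm radius up to 56 mm (top at 60 mm), knob of 9 mm radius to 72 mm; grip its upright side; origin: centre of its foot; z up through the knob. May be absent
- pot2: round brown sauce pot with a fixed wooden lid, 180 g, loose; 14 mm radius flat foot, cone widening to 28 mm radius at 24 mm height, then an upright side of 28 mm radius up to 56 mm (top at 60 mm), knob of 9 mm radius to 72 mm; grip its upright side; origin: centre of its foot; z up through the knob. May be absent
- pot3: round brown sauce pot with a fixed wooden lid, 180 g, loose; 14 mm radius flat foot, cone widening to 28 mm radius at 24 mm height, then an upright side of 28 mm radius up to 56 mm (top at 60 mm), knob of 9 mm radius to 72 mm; grip its upright side; origin: centre of its foot; z up through the knob. May be absent
- cake0: small toasted rice cake, hard, 14 g, loose, a rounded block 24 x 24 mm and 22 mm tall; origin: centre of its underside (11 mm from its middle along its z). Starts in the cup. Always there
- cake1: small toasted rice cake, hard, 14 g, loose, a rounded block 24 x 24 mm and 22 mm tall; origin: centre of its underside (11 mm from its middle along its z). Starts in the cup. Always there
- cake2: small toasted rice cake, hard, 14 g, loose, a rounded block 24 x 24 mm and 22 mm tall; origin: centre of its underside (11 mm from its middle along its z). Starts in the cup. Always there
- cake3: small toasted rice cake, hard, 14 g, loose, a rounded block 24 x 24 mm and 22 mm tall; origin: centre of its underside (11 mm from its middle along its z). Starts in the cup. Always there
- cake4: small toasted rice cake, hard, 14 g, loose, a rounded block 24 x 24 mm and 22 mm tall; origin: centre of its underside (11 mm from its middle along its z). Starts in the cup. May be absent
- cake5: small toasted rice cake, hard, 14 g, loose, a rounded block 24 x 24 mm and 22 mm tall; origin: centre of its underside (11 mm from its middle along its z). Starts in the cup. May be absent
- cake6: small toasted rice cake, hard, 14 g, loose, a rounded block 24 x 24 mm and 22 mm tall; origin: centre of its underside (11 mm from its middle along its z). Starts in the cup. May be absent
- cake7: small toasted rice cake, hard, 14 g, loose, a rounded block 24 x 24 mm and 22 mm tall; origin: centre of its underside (11 mm from its middle along its z). Starts in the cup. May be absent
- mill: dark wooden pepper mill, loose, 123 mm tall, 48 mm wide; origin: centre of its underside. To be left alone
Not all that is in view belongs to the job. What is shaped like the pot3 but yellow is not meant. Leave any purple look-alike of the cake4 alone.

How it is judged:
On the way:
1. the cup is tipped well over on its side above the bowl (angle between cup's own z axis and vertical above 1.2 rad and horizontal distance between cup_mouth and bowl below 0.11 m and height (world z) of cup_mouth above 0.07 m), for 0.2 s.
At the end, for the whole second after the job is handed in: Each pot upright (0.1 rad) in a nest, its foot within 6 mm of the nest's centre and 4 mm of its floor; each rice cake in the bowl, within 74 mm of its axis and below its rim; the cup upright on the mat, within 30 mm of its centre; all at rest (((horizontal distance between pot0 and nest0 below 0.006 m and z of pot0 in the frame of nest0 between -0.004 and 0.004 m) or (horizontal distance between pot0 and nest1 below 0.006 m and z of pot0 in the frame of nest1 between -0.004 and 0.004 m) or (horizontal distance between pot0 and nest2 below 0.006 m and z of pot0 in the frame of nest2 between -0.004 and 0.004 m) or (horizontal distance between pot0 and nest3 below 0.006 m and z of pot0 in the frame of nest3 between -0.004 and 0.004 m)) and angle between each of pot0, pot1, pot2, pot3's own z axis and vertical below 0.1 rad and linear speed of each of pot0, pot1, pot2, pot3, cup below 0.02 m/s and ((horizontal distance between pot1 and nest0 below 0.006 m and z of pot1 in the frame of nest0 between -0.004 and 0.004 m) or (horizontal distance between pot1 and nest1 below 0.006 m and z of pot1 in the frame of nest1 between -0.004 and 0.004 m) or (horizontal distance between pot1 and nest2 below 0.006 m and z of pot1 in the frame of nest2 between -0.004 and 0.004 m) or (horizontal distance between pot1 and nest3 below 0.006 m and z of pot1 in the frame of nest3 between -0.004 and 0.004 m)) and ((horizontal distance between pot2 and nest0 below 0.006 m and z of pot2 in the frame of nest0 between -0.004 and 0.004 m) or (horizontal distance between pot2 and nest1 below 0.006 m and z of pot2 in the frame of nest1 between -0.004 and 0.004 m) or (horizontal distance between pot2 and nest2 below 0.006 m and z of pot2 in the frame of nest2 between -0.004 and 0.004 m) or (horizontal distance between pot2 and nest3 below 0.006 m and z of pot2 in the frame of nest3 between -0.004 and 0.004 m)) and ((horizontal distance between pot3 and nest0 below 0.006 m and z of pot3 in the frame of nest0 between -0.004 and 0.004 m) or (horizontal distance between pot3 and nest1 below 0.006 m and z of pot3 in the frame of nest1 between -0.004 and 0.004 m) or (horizontal distance between pot3 and nest2 below 0.006 m and z of pot3 in the frame of nest2 between -0.004 and 0.004 m) or (horizontal distance between pot3 and nest3 below 0.006 m and z of pot3 in the frame of nest3 between -0.004 and 0.004 m)) and horizontal distance between each of cake0, cake1, cake2, cake3, cake4, cake5, cake6, cake7 and bowl below 0.074 m and height (world z) of each of cake0, cake1, cake2, cake3, cake4, cake5, cake6, cake7 below 0.07 m and linear speed of each of cake0, cake1, cake2, cake3, cake4, cake5, cake6, cake7 below 0.03 m/s and horizontal distance between cup and mat below 0.03 m and angle between cup's own z axis and vertical below 0.06 rad and height (world z) of cup below 0.01 m); the robot touches nothing.
It fails at once if the pepper mill is moved more than 30 mm (distance of mill from where it was at the start of the episode above 0.03 m).
Of pot0, pot1, pot2, pot3 only 3 to 4 are there at a start; the rules pass over those that are not, and their reading is None.
Of cake4, cake5, cake6, cake7 only 1 to 4 are there at a start; the rules pass over those that are not, and their reading is None.
At some moment in a run one of cup may be knocked a few centimetres aside while the robot is not near it.
It also fails if it takes over 208 s, if anything falls off the work surface, if the arm or the gripper's body presses on something with over 40 N, if the wrist force passes 120 N, or if a joint passes its speed limit or range.

## Working session

There is one attempt and no reset: what is moved stays moved. The work goes in short steps, Python scripts to look and compute and a tool call to move; the robot and the scene stay as the last step left them, time stands still between calls to the robot, and variables do not carry over. Pictures are saved under pics/ and viewed, and the job is handed in when it is done.

Besides the shell and the picture viewer there is one more tool, called as name(argument=value, ...) on one line, values as JSON. carry_out: Moves the arm, as the interface text tells. Its arguments: {"type":"object","properties":{"targets":{"type":"array","items":{"type":"array","items":{"type":"number"}}},"force":{"type":"number"}},"required":["targets"]}

```bash
ls; mkdir -p pics; python3 - <<'E'
from rig import *
import cv2
o=observe(); print({k:o[k] for k in('clock','tcp_pos','tcp_rot','wrist_force','grip_width')})
for n in('scene','top','wrist'):
    g=get_image(n); cv2.imwrite(f'pics/{n}0.png',g['image'][:,:,::-1]); print(n,{k:v for k,v in g.items() if k!='image'})
E
```

```text
pics
{'clock': 0.0, 'tcp_pos': array([0.26469231, 0.59288792, 0.2302407 ]), 'tcp_rot': array([ 2.63464501,  1.7093225 , -0.00265268]), 'wrist_force': array([-1.01413107,  0.362217  , -0.18624813]), 'grip_width': 0.0857985508126321}
scene {'fx': 510.4017564475687, 'fy': 510.4017564475687, 'cx': 323.3681852745202, 'cy': 202.31185688482245, 'eye': array([0.83358148, 0.50246398, 1.08227875]), 'orientation': array([0.19942662, 0.68434274, 2.49072273])}
top {'fx': 446.8715504134306, 'fy': 446.8715504134306, 'cx': 317.82900961929204, 'cy': 193.74915543645596, 'eye': array([0.28547538, 0.00930034, 1.27901766]), 'orientation': array([ 0.15805975, -0.14064107, -1.57475126])}
wrist {'fx': 327.3224478106499, 'fy': 327.3224478106499, 'cx': 319.7032344828213, 'cy': 200.31674620992996, 'eye': array([0.1926924 , 0.62636248, 0.37318245]), 'orientation': array([-0.28136304, -0.18095427,  1.14126278])}
```

View pics/scene0.png

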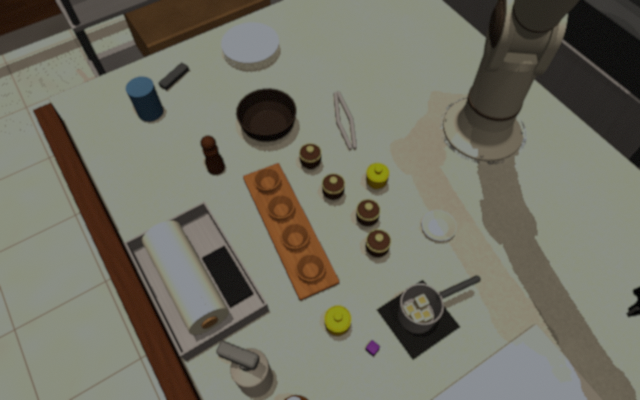

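View pics/top0.png

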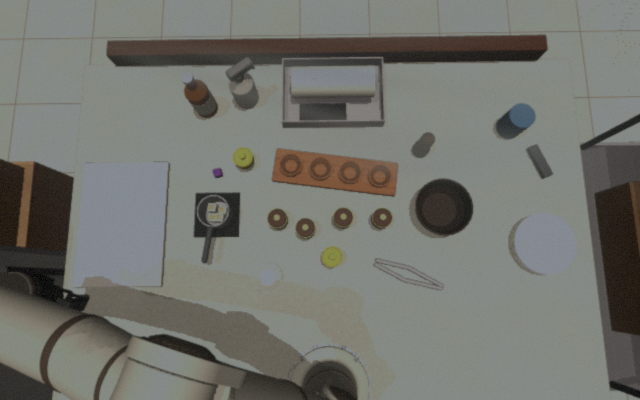

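View pics/wrist0.png

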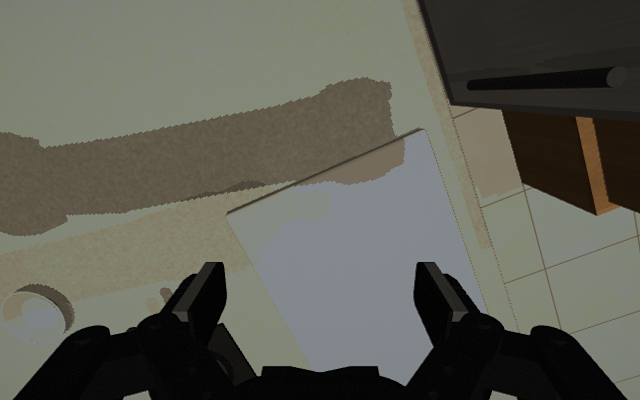

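Top view: the cup is at (213,210) with its handle towards the robot at (207,258), on the mat at (217,214). Four brown pots stand at (278,219), (305,228), (343,217) and (381,218). The yellow look-alikes at (243,158) and (331,257) and the purple cube at (217,173) aren't meant. The bowl is at (444,207), the mill at (424,144), and the nests run from (291,165) to (379,176).

```bash
cat > h.py <<'E'
from rig import *
import numpy as np, cv2
from scipy.spatial.transform import Rotation as R
def proj(g,p):
    c=R.from_rotvec(g['orientation']).inv().apply(np.atleast_2d(p)-g['eye'])
    return np.c_[g['cx']+g['fx']*c[:,0]/-c[:,2], g['cy']-g['fy']*c[:,1]/-c[:,2]]
def ray(g,uv,z):
    uv=np.atleast_2d(uv).astype(float)
    d=np.c_[(uv[:,0]-g['cx'])/g['fx'],-(uv[:,1]-g['cy'])/g['fy'],-np.ones(len(uv))]
    d=R.from_rotvec(g['orientation']).apply(d)
    return g['eye']+d*((z-g['eye'][2])/d[:,2])[:,None]
def tri(ga,ua,gb,ub):
    A=[];b=[]
    for g,u in((ga,ua),(gb,ub)):
        d=ray(g,u,0)[0]-g['eye'];d/=np.linalg.norm(d);P=np.eye(3)-np.outer(d,d);A.append(P);b.append(P@g['eye'])
    return np.linalg.lstsq(np.vstack(A),np.hstack(b),rcond=None)[0]
def save(img,name,box=None,s=1):
    if box: x0,y0,x1,y1=box; img=img[y0:y1,x0:x1]
    cv2.imwrite('pics/'+name,cv2.resize(img[:,:,::-1],None,fx=s,fy=s,interpolation=cv2.INTER_CUBIC))
def blobs(g,lo,hi,amin=20,box=None):
    h=cv2.cvtColor(g['image'],cv2.COLOR_RGB2HSV); m=cv2.inRange(h,np.array(lo),np.array(hi))
    if box: k=np.zeros_like(m);k[box[1]:box[3],box[0]:box[2]]=255;m&=k
    n,l,s,c=cv2.connectedComponentsWithStats(m)
    return [(c[i].round(1),s[i,4],s[i,:4]) for i in range(1,n) if s[i,4]>=amin],m
E
python3 - <<'E'
from h import *
t=get_image('top');s=get_image('scene')
np.savez('pics/im0.npz',t=t['image'],s=s['image'])
save(t['image'],'t_a.png',(180,130,400,280),3.6)
save(s['image'],'s_a.png',(240,130,500,360),3)
h=cv2.cvtColor(t['image'],cv2.COLOR_RGB2HSV)
for u in[(278,219),(272,222),(243,158),(291,165),(285,185),(444,220),(215,232),(200,200),(213,210),(217,173),(207,250)]:print(u,h[u[1],u[0]],t['image'][u[1],u[0]])
E
```

```text
(278, 219) [ 28  76 118] [118 116  83]
(272, 222) [10 87 76] [76 59 50]
(243, 158) [ 29 123  93] [93 91 48]
(291, 165) [ 13 129 130] [130  93  64]
(285, 185) [ 42  19 135] [131 135 125]
(444, 220) [14 63 53] [53 46 40]
(215, 232) [ 0  0 30] [30 30 30]
(200, 200) [40 11 67] [66 67 64]
(213, 210) [ 83   8 135] [131 135 134]
(217, 173) [142 121 110] [ 96  58 110]
(207, 250) [18 20 63] [63 61 58]
```

View pics/t_a.png

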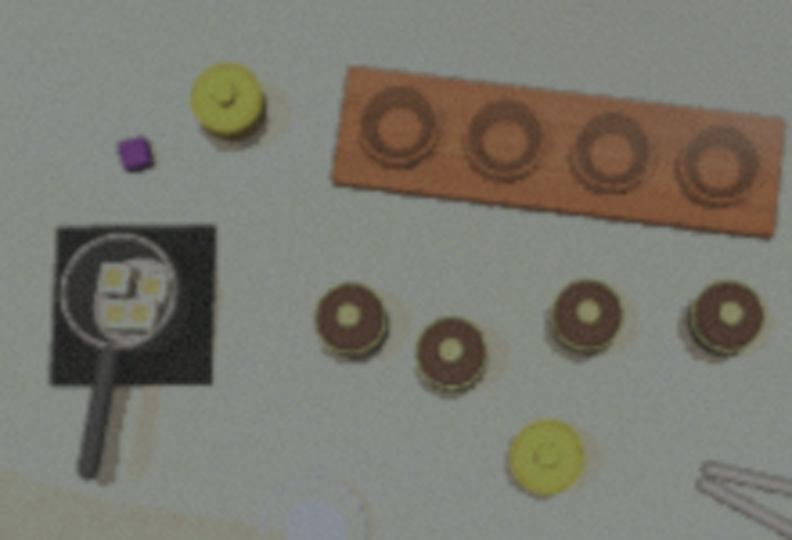

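View pics/s_a.png

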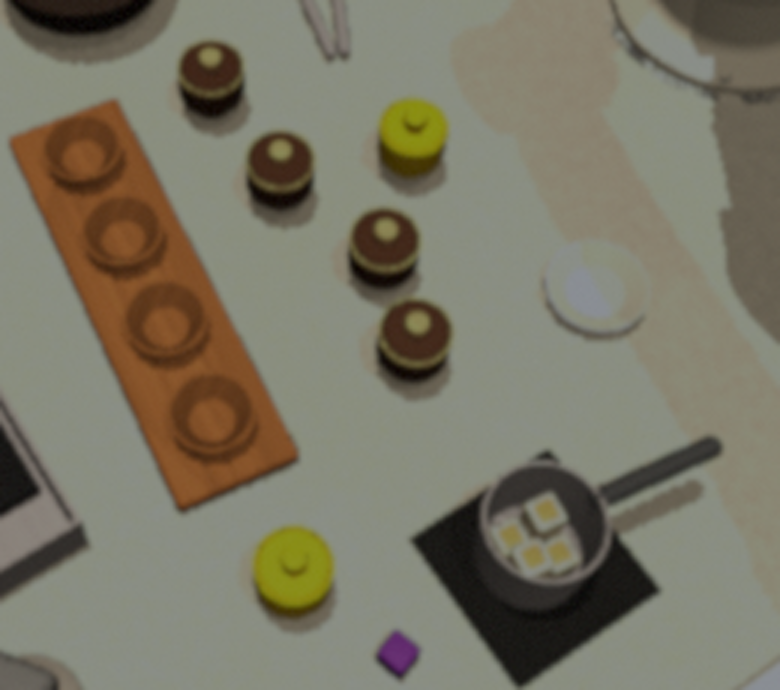

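```bash
cat > m.py <<'E'
from h import *
t=get_image('top');s=get_image('scene')
# knobs: bright spots via threshold in small windows
def knob(g,u,r):
    x,y=int(round(u[0])),int(round(u[1])); w=g['image'][y-r:y+r+1,x-r:x+r+1].astype(float)
    v=w[:,:,1]; m=(v>v.min()+.55*(v[r-1:r+2,r-1:r+2].max()-v.min()))
    n,l,st,c=cv2.connectedComponentsWithStats(m.astype('uint8')); k=l[r,r]
    return np.array([x-r+c[k][0],y-r+c[k][1]]),st[k,4]
if __name__=='__main__':
    T=[(276.7,217.5),(305.3,227.2),(343.3,216.7),(383.1,216.9)];S=[(379.3,237.3),(368.7,206.7),(333.3,180),(310,149)]
    for a,b in zip(T,S):
        a,na=knob(t,a,5);b,nb=knob(s,b,6); print('pot',a.round(1),na,b.round(1),nb,ray(t,a,.072)[0,:2].round(4),ray(s,b,.072)[0,:2].round(4),tri(t,a,s,b).round(4))
    for g,nm,bx in((t,'t',(265,140,410,205)),(s,'s',(235,155,345,305))):
        B,m=blobs(g,(5,80,40),(20,255,255),500,bx)
        for c,a,st in B:
            q,_=cv2.findContours(m,cv2.RETR_EXTERNAL,cv2.CHAIN_APPROX_NONE); q=max(q,key=cv2.contourArea); rc=cv2.boxPoints(cv2.minAreaRect(q)); print(nm,'board',a,ray(g,rc,.016)[:,:2].round(4).tolist(), np.linalg.norm(np.diff(ray(g,rc,.016),axis=0),axis=1).round(3))
E
python3 m.py
```

```text
pot [276.3 217. ] 28 [378.9 237.1] 45 [0.4543 0.1355] [0.4552 0.1388] [0.4542 0.1366 0.0677]
pot [304.6 226.6] 30 [368.3 205.9] 43 [0.4272 0.0583] [0.4287 0.061 ] [0.4273 0.0588 0.0678]
pot [343. 216.] 29 [333.  179.5] 38 [ 0.4552 -0.0463] [ 0.457  -0.0433] [ 0.4556 -0.0461  0.0674]
pot [382.6 216.4] 30 [309.8 148.4] 35 [ 0.4532 -0.154 ] [ 0.4549 -0.1504] [ 0.4534 -0.1542  0.067 ]
t board 4022 [[0.5686, 0.1558], [0.6671, 0.1449], [0.6167, -0.212], [0.5199, -0.1962]] [0.099 0.36  0.098]
s board 5680 [[0.6227, -0.2061], [0.5096, -0.201], [0.5739, 0.163], [0.6709, 0.1515]] [0.113 0.37  0.098]
```

```bash
cat > ov.py <<'E'
from h import *
import sys
def circ(g,img,c,r,z,s,box,col):
    a=np.linspace(0,2*np.pi,60); p=np.c_[c[0]+r*np.cos(a),c[1]+r*np.sin(a),np.full(60,z)]
    q=(proj(g,p)+.5-np.array(box[:2]))*s; cv2.polylines(img,[q.astype(int)],True,col,1)
def over(g,circles,box,s,name):
    im=cv2.resize(g['image'][box[1]:box[3],box[0]:box[2],::-1],None,fx=s,fy=s,interpolation=cv2.INTER_CUBIC)
    im=cv2.convertScaleAbs(im,alpha=1.6)
    for c,r,z,col in circles: circ(g,im,c,r,z,s,box,col)
    cv2.imwrite('pics/'+name,im)
E
python3 - <<'E'
from ov import *
d=np.array([.138,.990])
for g,n,c0,bx,s in((get_image('top'),'t',np.array([.5931,-.0269]),(265,140,405,205),5.5),(get_image('scene'),'s',np.array([.5943,-.0235]),(235,155,345,305),4)):
    L=[]
    for k in(1.5,.5,-.5,-1.5):
        c=c0+d*.086*k; L+=[(c,.0335,.04,(0,255,0)),(c,.0155,.02,(255,255,0))]
    over(g,L,bx,s,f'n_{n}.png')
for g,n,bx,s in((get_image('top'),'t2',(400,170,490,245),7),): over(g,[],bx,s,n+'.png')
E
```

```text
(no output)
```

View pics/n_t.png

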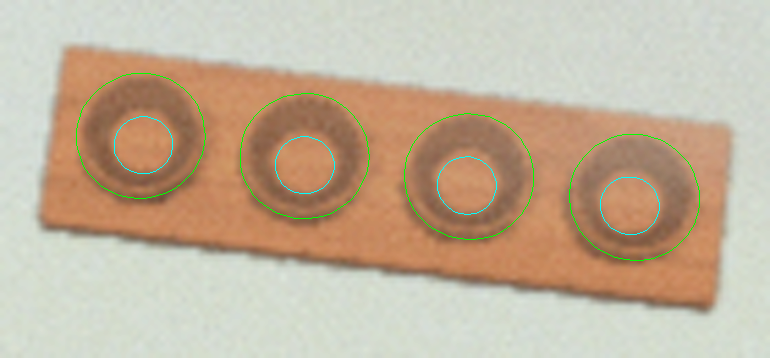

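View pics/n_s.png

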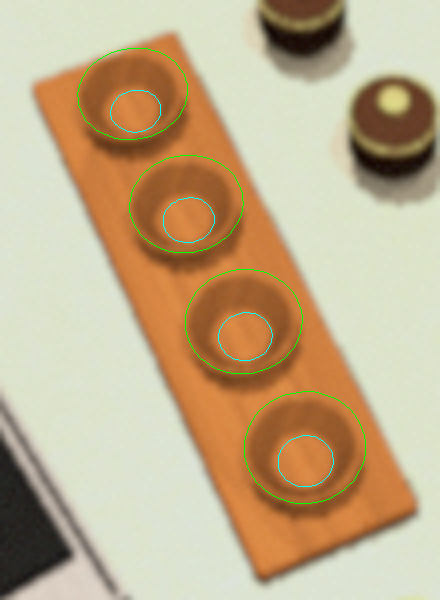

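```bash
cat > cb.py <<'E'
from ov import *
t=get_image('top');s=get_image('scene')
if __name__=='__main__':
    for g,n,bx in((t,'t',(405,165,485,245)),(s,'s',(225,80,310,150))):
        B,m=blobs(g,(0,0,0),(180,255,75),300,bx)
        q,_=cv2.findContours(m,cv2.RETR_EXTERNAL,cv2.CHAIN_APPROX_NONE); q=max(q,key=cv2.contourArea)
        w=ray(g,q[:,0,:],.065)[:,:2].astype(np.float32); c,r=cv2.minEnclosingCircle(w); print(n,'bowl',np.round(c,4),round(r,4))
    B,m=blobs(t,(0,0,0),(180,255,48),300,(190,185,245,242)); 
    q,_=cv2.findContours(m,cv2.RETR_EXTERNAL,cv2.CHAIN_APPROX_NONE);q=max(q,key=cv2.contourArea);rc=cv2.boxPoints(cv2.minAreaRect(q));p=ray(t,rc,.006)[:,:2];print('t mat',p.mean(0).round(4),p.round(3).tolist())
    B,m=blobs(s,(0,0,0),(180,255,48),300,(370,270,465,360)); 
    q,_=cv2.findContours(m,cv2.RETR_EXTERNAL,cv2.CHAIN_APPROX_NONE);q=np.vstack(q);rc=cv2.boxPoints(cv2.minAreaRect(q));p=ray(s,rc,.006)[:,:2];print('s mat',p.mean(0).round(4),p.round(3).tolist())
    over(t,[],(190,180,250,270),6,'c_t.png'); over(s,[],(370,260,490,360),6,'c_s.png')
E
python3 cb.py
```

```text
t bowl [ 0.4793 -0.3221] 0.0798
s bowl [ 0.489 -0.307] 0.0907
t mat [0.4713 0.292 ] [[0.533, 0.333], [0.532, 0.255], [0.41, 0.251], [0.411, 0.329]]
s mat [0.4732 0.318 ] [[0.537, 0.257], [0.403, 0.253], [0.413, 0.381], [0.54, 0.381]]
```

View pics/c_t.png

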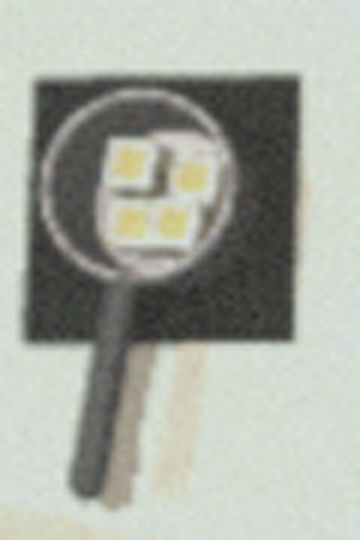

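View pics/c_s.png

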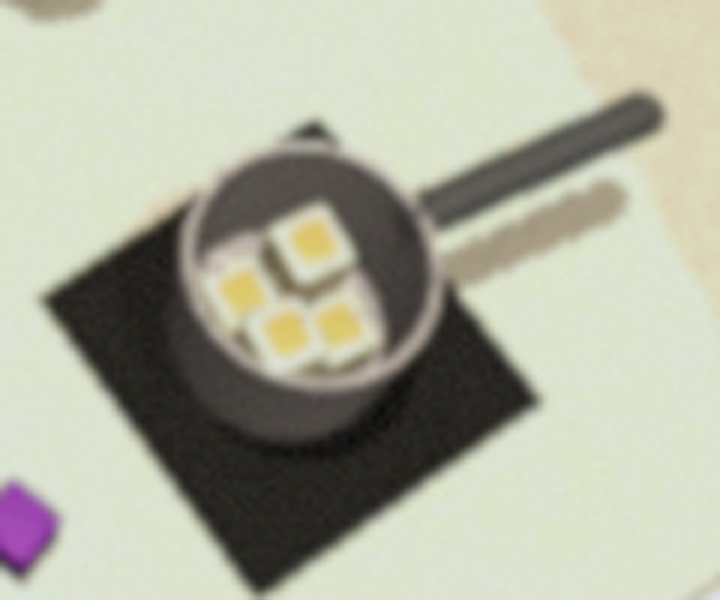

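```bash
python3 - <<'E'
from h import *
t=get_image('top');s=get_image('scene')
a=ray(t,[(196,193),(240,192.7),(239.3,236.7),(194.2,236.2)],.006)[:,:2]; b=ray(s,[(377.5,310),(422.5,280),(460,327.2),(413.7,358.7)],.006)[:,:2]
print(a.mean(0),b.mean(0),np.linalg.norm(np.diff(a,axis=0),axis=1),np.linalg.norm(np.diff(b,axis=0),axis=1))
print(ray(t,(213.2,210.8),.081),ray(s,(421.8,304.3),.081)); print('h',ray(t,(204.2,261.3),.074),ray(s,(477.5,278.7),.074))
print('mill/bottom',ray(t,(424,148),.06))
E
```

```text
[0.47255724 0.3126071 ] [0.4738753  0.32007961] [0.12836387 0.12797661 0.12925252] [0.12597748 0.12830502 0.12426546]
[[0.47165497 0.30643978 0.081     ]] [[0.47503185 0.31376992 0.081     ]]
h [[0.33628511 0.32737374 0.074     ]] [[0.3387486  0.33179723 0.074     ]]
mill/bottom [[ 0.64848689 -0.27915588  0.06      ]]
```

```bash
cat > plan.py <<'E'
from h import *
import sys
def down(a): # tool pointing down with tool x at world angle a deg
    a=np.radians(a);x=np.array([np.cos(a),np.sin(a),0]);z=np.array([0,0,-1.]);return R.from_matrix(np.c_[x,np.cross(z,x),z])
def rel(p,Rt,o=None):
    o=o or observe();R0=R.from_rotvec(o['tcp_rot']);return np.r_[np.degrees((R0.inv()*Rt).as_rotvec()),R0.inv().apply(np.array(p)-o['tcp_pos'])*1000].round(1)
def rep(): 
    o=observe();M=R.from_rotvec(o['tcp_rot']).as_matrix();print('t%.1f tcp %s xang %.1f z %s grip %.4f q %s'%(o['clock'],o['tcp_pos'].round(4),np.degrees(np.arctan2(M[1,0],M[0,0])),M[:,2].round(3),o['grip_width'],o['joint_pos'].round(2)))
E
python3 - <<'E'
from plan import *
rep(); print(rel([.455,.137,.2],down(-8)))
E
```

```text
t0.7 tcp [0.2649 0.5936 0.2313] xang 65.9 z [ 0.  0. -1.] grip 0.0850 q [-0.89  0.5  -0.43  1.55  0.22  1.14 -0.21]
[  -0.    -0.    73.9 -339.5  359.7   31.3]
```

carry_out(targets=[[0,0,74,-340,360,31,1],[0,0,74,-340,360,31,1],[0,0,74,-340,360,31,1],[0,0,74,-340,360,31,1],[0,0,74,-340,360,31,1],[0,0,74,-340,360,31,1],[0,0,74,-340,360,31,1],[0,0,74,-340,360,31,1],[0,0,74,-340,360,31,1],[0,0,74,-340,360,31,1]], force=50)

```text
clock: 1.53
tcp_pos: [0.4251, 0.2078, 0.2057]
tcp_rot: [-3.137, 0.165, -0.002]
wrist_force: [1.8, 0.1, 0.1]
grip_width: 0.0856
```

```bash
python3 - <<'E'
from plan import *
rep(); print(rel([.455,.137,.2],down(-8)))
E
```

```text
t1.5 tcp [0.4251 0.2078 0.2057] xang -6.0 z [ 0.001  0.001 -1.   ] grip 0.0856 q [-0.45  0.19 -0.07  2.02  0.02  0.94 -0.63]
[-0.  -0.1  2.  37.1 67.3  5.6]
```

carry_out(targets=[[0,0,2,37,67,6,1],[0,0,2,37,67,6,1],[0,0,2,37,67,6,1],[0,0,2,37,67,6,1]])

```text
clock: 1.87
tcp_pos: [0.4556, 0.1371, 0.1994]
tcp_rot: [3.134, -0.218, 0.0]
wrist_force: [-0.5, 0.9, -0.2]
grip_width: 0.0856
```

```bash
python3 - <<'E'
from plan import *
rep(); w=get_image('wrist'); save(w['image'],'w1.png')
for p in [(.4548,.137),(.428,.0597),(.456,-.0448)]: print(proj(w,[*p,.072]).round(1))
for p in [(.6115,.1025),(.5996,.0174),(.5878,-.0678)]: print('n',proj(w,[*p,.02]).round(1))
E
```

```text
t1.9 tcp [0.4556 0.1371 0.1994] xang -8.0 z [ 0. -0. -1.] grip 0.0856 q [-0.34  0.2  -0.01  2.02  0.    0.92 -0.49]
[[317.9 191.9]]
[[301.2 274. ]]
[[343.8 359. ]]
n [[474.3 189. ]]
n [[462.9 263.7]]
n [[453.2 328.2]]
```

View pics/w1.png

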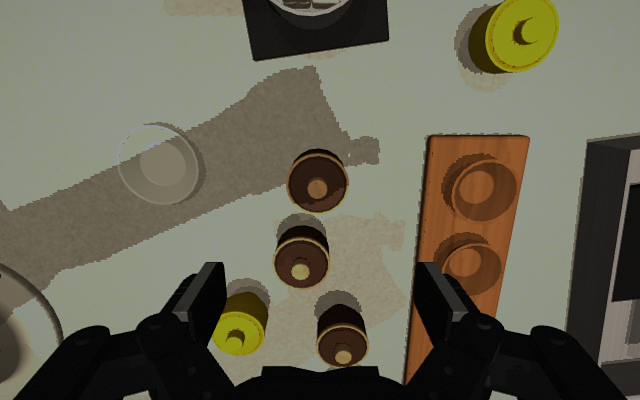

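carry_out(targets=[[0,0,0,0,-1,40,1],[0,0,0,0,-1,80,1],[0,0,0,0,-1,120,1],[0,0,0,0,-1,150,1],[0,0,0,0,-1,170,1],[0,0,0,0,-1,170,1],[0,0,0,0,-1,170,-1],[0,0,0,0,-1,170,-1],[0,0,0,0,-1,170,-1],[0,0,0,0,-1,170,-1]], force=50)

```text
clock: 2.75
tcp_pos: [0.456, 0.1415, 0.0313]
tcp_rot: [-3.133, 0.209, -0.004]
wrist_force: [-1.9, 1.0, 3.6]
grip_width: 0.0544
```

```bash
python3 - <<'E'
from plan import *
rep(); print(observe()['wrist_force']);print(rel([.6115,.1025,.115],down(-8)))
E
```

```text
t2.8 tcp [0.456  0.1415 0.0313] xang -7.6 z [ 0.003  0.002 -1.   ] grip 0.0544 q [-0.35  0.48 -0.01  2.12  0.01  0.54 -0.5 ]
[-1.93635569  0.98116769  3.55075716]
[-1.000e-01 -1.000e-01  4.000e-01  1.595e+02  1.790e+01 -8.330e+01]
```

carry_out(targets=[[0,0,0,0,0,-30,-1],[0,0,0,0,0,-70,-1],[0,0,0,20,0,-83,-1],[0,0,0,60,6,-83,-1],[0,0,0,100,12,-83,-1],[0,0,0,135,16,-83,-1],[0,0,0,160,18,-83,-1],[0,0,0,160,18,-83,-1],[0,0,0,160,18,-83,-1]])

```text
clock: 3.5
tcp_pos: [0.6125, 0.1002, 0.1132]
tcp_rot: [-3.134, 0.213, -0.003]
wrist_force: [-0.5, 0.1, -2.6]
grip_width: 0.0542
```

```bash
python3 - <<'E'
from plan import *
rep(); print(observe()['wrist_force']);print(rel([.6115,.1025,.115],down(-8)))
w=get_image('wrist'); save(w['image'],'w2.png')
for k in (1.5,.5,-.5,-1.5): print('n',proj(w,[.5937+.138*.086*k,-.0252+.99*.086*k,.02]).round(1))
over=get_image('scene'); save(over['image'],'s2.png',(230,130,400,310),4)
E
```

```text
t3.5 tcp [0.6125 0.1002 0.1132] xang -7.8 z [ 0.002  0.    -1.   ] grip 0.0542 q [-0.22  0.54  0.02  1.74 -0.01  0.86 -0.33]
[-0.4506131   0.10205871 -2.60121889]
[-0.  -0.1  0.2 -1.3 -2.1 -1.8]
n [[316.7 202. ]]
n [[316.7 298.9]]
n [[316.7 378.8]]
n [[316.7 445.7]]
```

View pics/w2.png

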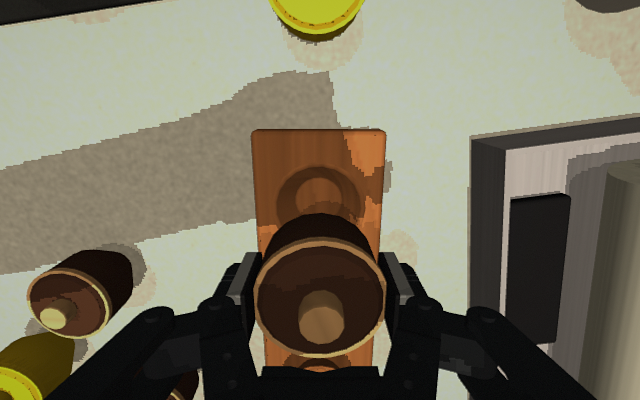

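View pics/s2.png

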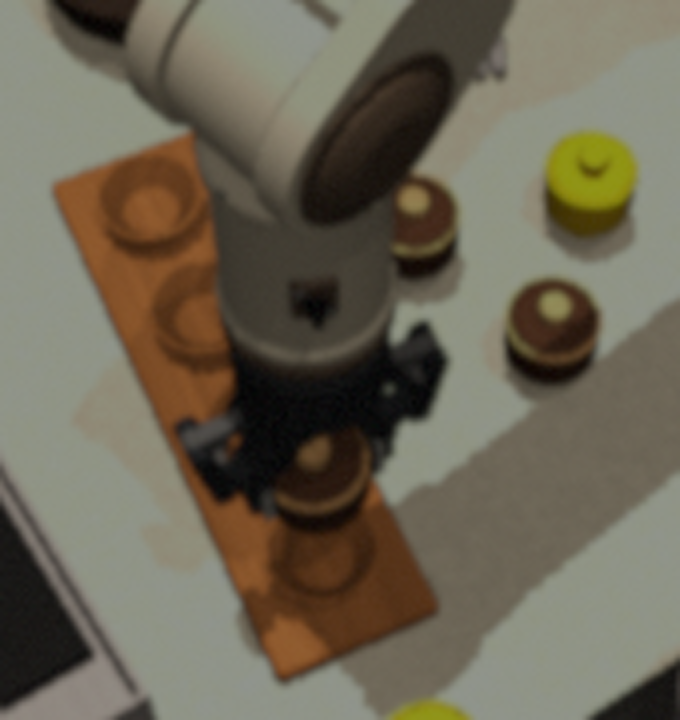

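```bash
python3 - <<'E'
from ov import *
w=get_image('wrist');c=(.6115,.1025)
over(w,[(c,.0335,.04,(0,255,0)),(c,.0155,.02,(255,255,0))],(220,100,420,280),4,'ow.png')
E
```

```text
(no output)
```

View pics/ow.png

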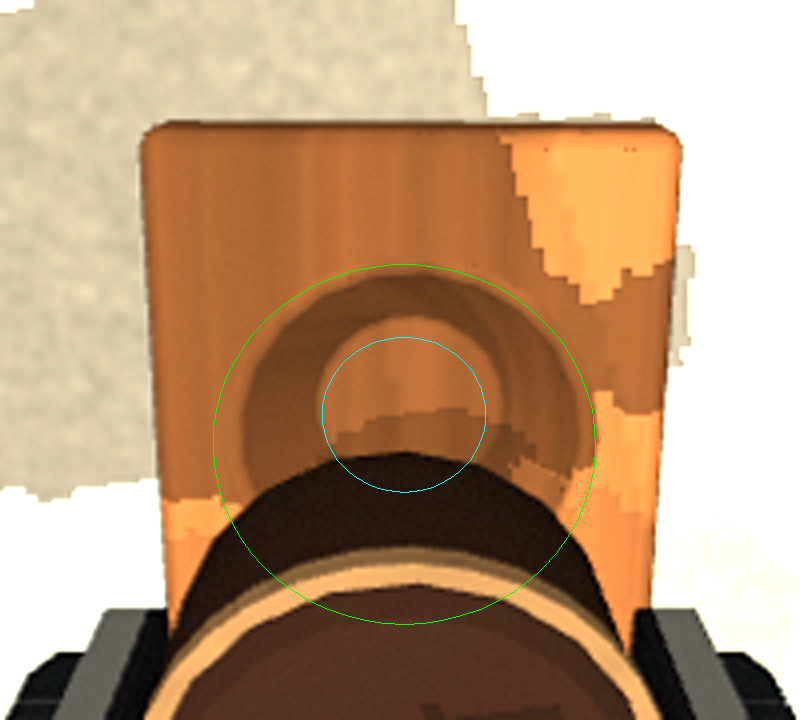

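```bash
python3 - <<'E'
from ov import *
w=get_image('wrist');print(observe()['tcp_pos']);t=observe()['tcp_pos']
c=t[:2]
z=t[2]-.031
over(w,[(c,.009,z+.072,(0,255,0)),(c,.028,z+.056,(255,255,0))],(220,200,420,380),4,'ow2.png')
E
```

```text
[0.60978827 0.10194241 0.11255415]
```

View pics/ow2.png

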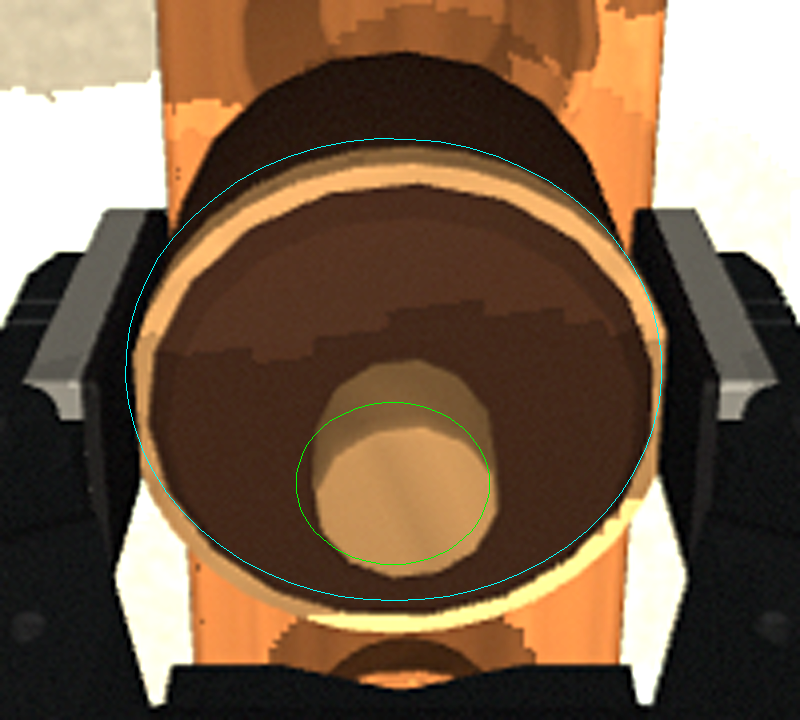

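carry_out(targets=[[0,0,0,1,-5,0,-1],[0,0,0,1,-5,25,-1],[0,0,0,1,-5,45,-1],[0,0,0,1,-5,55,-1],[0,0,0,1,-5,59,-1],[0,0,0,1,-5,59,-1],[0,0,0,1,-5,59,-1]])

```text
clock: 4.28
tcp_pos: [0.6133, 0.1063, 0.054]
tcp_rot: [-3.134, 0.21, -0.002]
wrist_force: [0.9, 0.1, -2.6]
grip_width: 0.0542
```

```bash
python3 - <<'E'
from plan import *
rep(); print(observe()['wrist_force'])
w=get_image('wrist'); save(w['image'],'w3.png')
E
```

```text
t4.3 tcp [0.6133 0.1063 0.054 ] xang -7.7 z [ 0.001  0.    -1.   ] grip 0.0542 q [-0.22  0.63  0.01  1.75 -0.01  0.76 -0.34]
[ 0.93008792  0.14174568 -2.55181407]
```

View pics/w3.png

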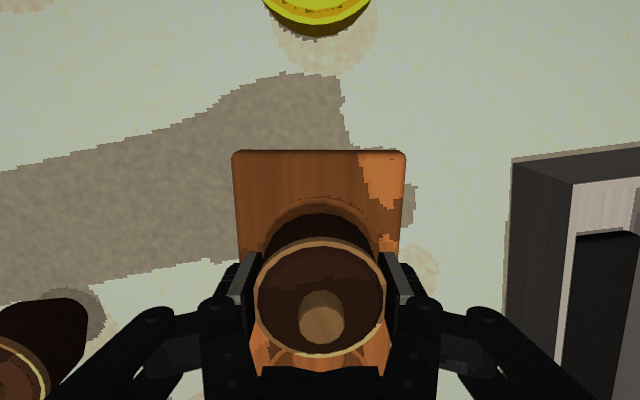

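carry_out(targets=[[0,0,0,0,0,2,-1],[0,0,0,0,0,2,-1],[0,0,0,0,0,2,1],[0,0,0,0,0,2,1],[0,0,0,0,0,2,1],[0,0,0,0,0,-20,1],[0,0,0,0,0,-55,1],[0,0,0,0,0,-90,1],[0,0,0,0,0,-110,1],[0,0,0,0,0,-110,1]])

```text
clock: 5.17
tcp_pos: [0.6168, 0.1066, 0.1696]
tcp_rot: [-3.132, 0.21, -0.016]
wrist_force: [1.1, 1.2, -0.1]
grip_width: 0.0853
```

```bash
python3 - <<'E'
from plan import *
from ov import over
rep(); w=get_image('wrist'); save(w['image'],'w4.png')
print(rel([.428,.060,.160],down(-8)))
E
```

```text
t5.2 tcp [0.6168 0.1066 0.1696] xang -7.7 z [ 0.01   0.002 -1.   ] grip 0.0853 q [-0.23  0.48  0.02  1.69 -0.01  0.96 -0.34]
[-1.000e-01 -4.000e-01  3.000e-01 -1.794e+02  7.100e+01  5.600e+00]
```

View pics/w4.png

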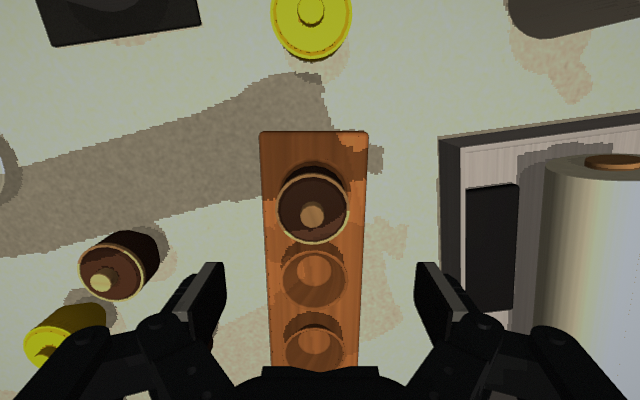

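carry_out(targets=[[0,0,0,-40,16,0,1],[0,0,0,-80,32,0,1],[0,0,0,-120,47,0,1],[0,0,0,-155,62,3,1],[0,0,0,-178,71,8,1],[0,0,0,-178,71,8,1],[0,0,0,-178,71,8,1],[0,0,0,-178,71,8,1]])

```text
clock: 5.88
tcp_pos: [0.4276, 0.0595, 0.1552]
tcp_rot: [-3.134, 0.21, -0.001]
wrist_force: [-0.3, 0.3, -0.3]
grip_width: 0.0852
```

```bash
python3 - <<'E'
from plan import *
from ov import over
rep(); w=get_image('wrist'); 
c=(.428,.0597);over(w,[(c,.009,.072,(0,255,0)),(observe()['tcp_pos'][:2],.004,.072,(0,0,255))],(220,100,420,280),4,'w5.png')
print(rel([.428,.0615,.030],down(-8)))
E
```

```text
t5.9 tcp [0.4276 0.0595 0.1552] xang -7.7 z [ 0.001  0.    -1.   ] grip 0.0852 q [-0.21  0.19  0.01  2.16 -0.    0.8  -0.33]
[-0.000e+00 -1.000e-01  3.000e-01 -5.000e-01 -1.700e+00  1.253e+02]
```

View pics/w5.png

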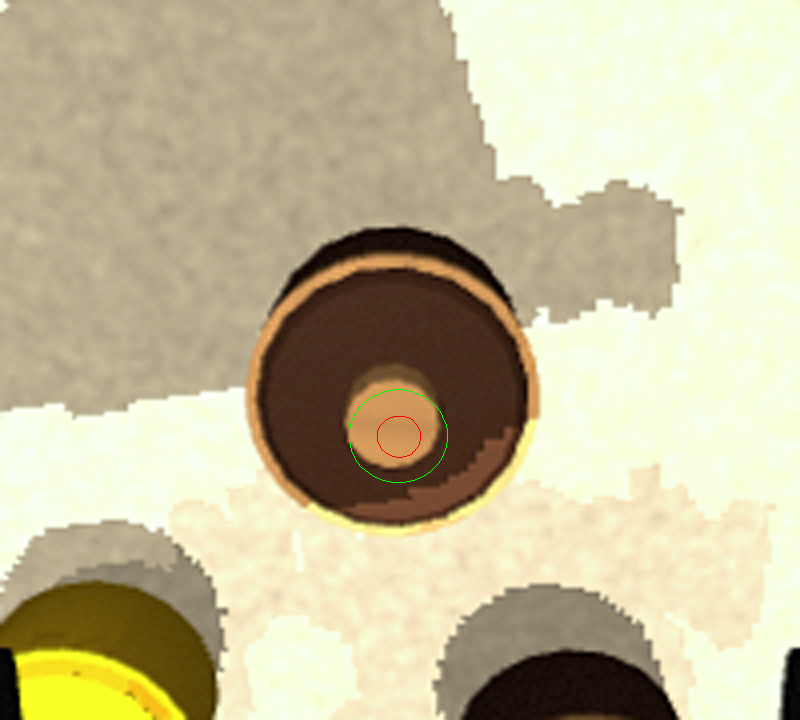

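carry_out(targets=[[0,0,0,-1,-2,40,1],[0,0,0,-1,-2,80,1],[0,0,0,-1,-2,110,1],[0,0,0,-1,-2,125,1],[0,0,0,-1,-2,125,1],[0,0,0,-1,-2,125,-1],[0,0,0,-1,-2,125,-1],[0,0,0,-1,-2,125,-1],[0,0,0,-1,-2,125,-1],[0,0,0,-1,-2,125,-1]])

```text
clock: 6.77
tcp_pos: [0.4277, 0.0618, 0.0317]
tcp_rot: [-3.134, 0.21, -0.005]
wrist_force: [-0.4, 0.7, 6.6]
grip_width: 0.0543
```

```bash
python3 - <<'E'
from plan import *
rep(); print(observe()['wrist_force']);print(rel([.600,.0205,.115],down(-8)))
E
```

```text
t6.8 tcp [0.4277 0.0618 0.0317] xang -7.7 z [ 0.003  0.001 -1.   ] grip 0.0543 q [-0.21  0.43  0.01  2.23 -0.01  0.48 -0.33]
[-0.42557445  0.73373588  6.60451326]
[-1.000e-01 -2.000e-01  3.000e-01  1.765e+02  1.780e+01 -8.270e+01]
```

carry_out(targets=[[0,0,0,0,0,-30,-1],[0,0,0,0,0,-70,-1],[0,0,0,35,4,-83,-1],[0,0,0,75,8,-83,-1],[0,0,0,115,12,-83,-1],[0,0,0,150,16,-83,-1],[0,0,0,177,18,-83,-1],[0,0,0,177,18,-83,-1],[0,0,0,177,18,-83,-1],[0,0,0,177,18,-83,-1]])

```text
clock: 7.6
tcp_pos: [0.598, 0.0202, 0.113]
tcp_rot: [-3.134, 0.21, 0.002]
wrist_force: [-0.6, 0.6, -1.1]
grip_width: 0.0546
```

```bash
python3 - <<'E'
from ov import *
from plan import *
rep();w=get_image('wrist');c=(.6006,.021)
over(w,[(c,.0335,.04,(0,255,0)),(c,.0155,.02,(255,255,0))],(220,100,420,280),4,'ow3.png')
E
```

```text
t7.6 tcp [0.598  0.0202 0.113 ] xang -7.7 z [-0.002  0.    -1.   ] grip 0.0546 q [-0.11  0.51  0.04  1.79 -0.02  0.84 -0.19]
```

View pics/ow3.png

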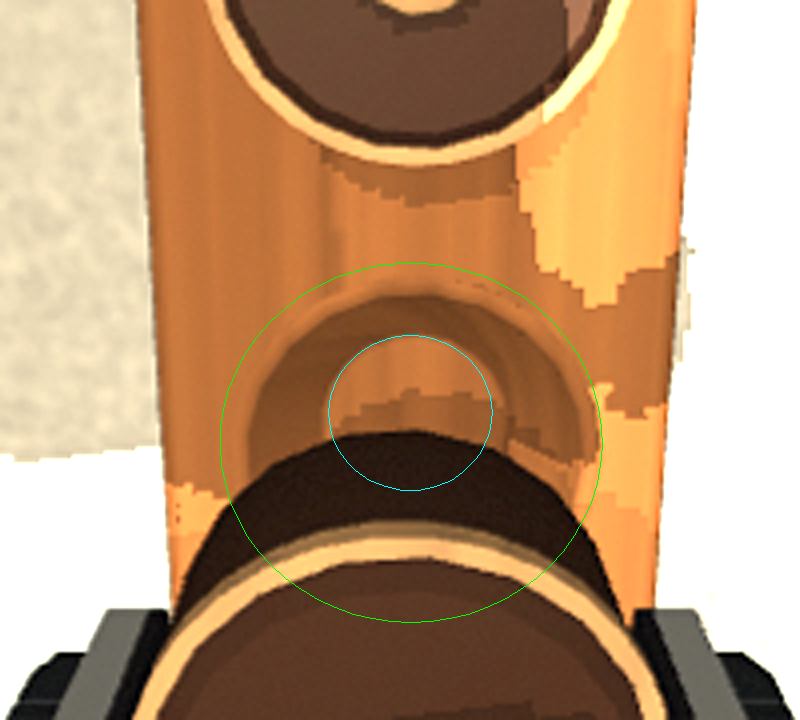

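carry_out(targets=[[0,0,0,2,0,25,-1],[0,0,0,2,0,45,-1],[0,0,0,2,0,56,-1],[0,0,0,2,0,60,-1],[0,0,0,2,0,60,-1],[0,0,0,2,0,60,1],[0,0,0,2,0,60,1],[0,0,0,2,0,60,1],[0,0,0,2,0,35,1],[0,0,0,2,0,0,1]])

```text
clock: 8.48
tcp_pos: [0.5983, 0.0196, 0.1111]
tcp_rot: [3.134, -0.21, -0.01]
wrist_force: [0.8, 0.2, -0.9]
grip_width: 0.0855
```

```bash
python3 - <<'E'
from plan import *
rep(); print(rel([.456,-.044,.155],down(-8)))
E
```

```text
t8.5 tcp [0.5983 0.0196 0.1111] xang -7.7 z [-0.007 -0.001 -1.   ] grip 0.0855 q [-0.11  0.52  0.04  1.79 -0.02  0.84 -0.19]
[ 1.000e-01  4.000e-01  3.000e-01 -1.329e+02  8.200e+01 -4.290e+01]
```

carry_out(targets=[[0,0,0,0,0,-43,1],[0,0,0,-35,20,-43,1],[0,0,0,-70,42,-43,1],[0,0,0,-105,64,-43,1],[0,0,0,-133,82,-43,1],[0,0,0,-133,82,-43,1],[0,0,0,-133,82,-43,1],[0,0,0,-133,82,-43,1]])

```text
clock: 9.15
tcp_pos: [0.4598, -0.0436, 0.1573]
tcp_rot: [-3.134, 0.21, -0.005]
wrist_force: [0.2, 0.3, -0.2]
grip_width: 0.0855
```

```bash
python3 - <<'E'
from plan import *
from ov import over
rep(); w=get_image('wrist'); c=(.456,-.0448);over(w,[(c,.009,.072,(0,255,0)),(observe()['tcp_pos'][:2],.004,.072,(0,0,255))],(220,100,420,280),4,'w6.png'); save(w['image'],'w6f.png')
E
```

```text
t9.2 tcp [ 0.4598 -0.0436  0.1573] xang -7.7 z [ 0.003  0.    -1.   ] grip 0.0855 q [-0.02  0.23  0.06  2.09 -0.02  0.81 -0.08]
```

View pics/w6.png

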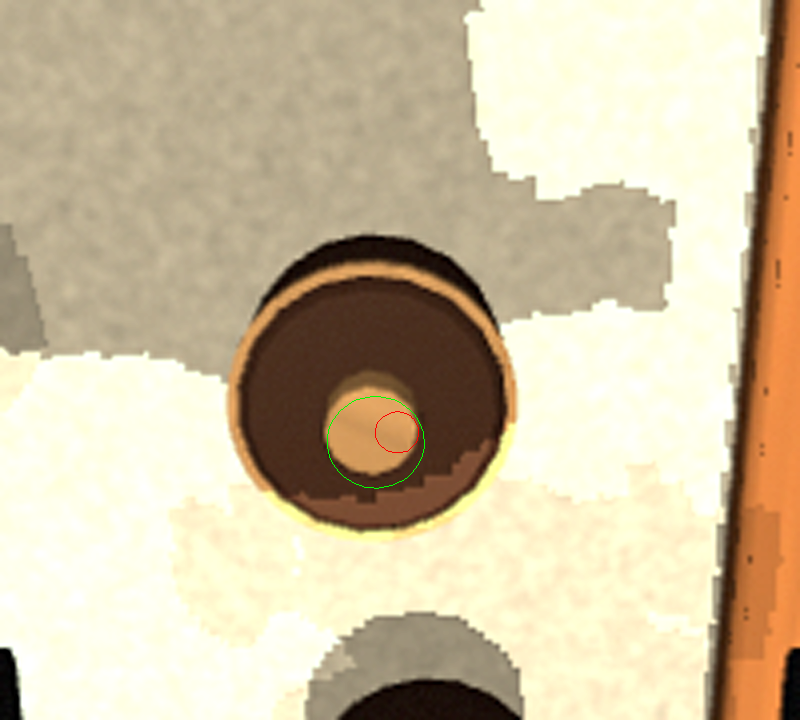

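View pics/w6f.png

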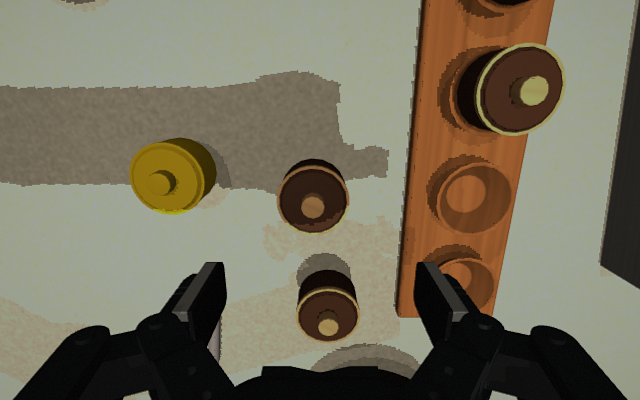

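carry_out(targets=[[0,0,0,-4,0,40,1],[0,0,0,-4,0,80,1],[0,0,0,-4,0,110,1],[0,0,0,-4,0,126,1],[0,0,0,-4,0,126,1],[0,0,0,-4,0,126,-1],[0,0,0,-4,0,126,-1],[0,0,0,-4,0,126,-1],[0,0,0,-4,0,126,-1],[0,0,0,-4,0,126,-1]])

```text
clock: 10.03
tcp_pos: [0.456, -0.0431, 0.0318]
tcp_rot: [-3.134, 0.21, -0.005]
wrist_force: [-1.1, 1.9, 6.4]
grip_width: 0.0545
```

```bash
python3 - <<'E'
from plan import *
rep(); print(observe()['wrist_force']);print(rel([.5888,-.0645,.115],down(-8)))
E
```

```text
t10.0 tcp [ 0.456  -0.0431  0.0318] xang -7.7 z [ 0.003  0.    -1.   ] grip 0.0545 q [-0.    0.46  0.05  2.17 -0.04  0.51 -0.06]
[-1.11417211  1.90895867  6.35618685]
[ -0.   -0.2   0.3 134.7   3.4 -82.7]
```

carry_out(targets=[[0,0,0,0,0,-30,-1],[0,0,0,0,0,-70,-1],[0,0,0,30,1,-83,-1],[0,0,0,70,2,-83,-1],[0,0,0,108,3,-83,-1],[0,0,0,135,3,-83,-1],[0,0,0,135,3,-83,-1],[0,0,0,135,3,-83,-1],[0,0,0,135,3,-83,-1]])

```text
clock: 10.78
tcp_pos: [0.5865, -0.0642, 0.1129]
tcp_rot: [-3.134, 0.21, 0.003]
wrist_force: [-0.2, 0.9, -2.5]
grip_width: 0.0546
```

```bash
python3 - <<'E'
from ov import *
from plan import *
rep();w=get_image('wrist');c=(.5888,-.0645)
over(w,[(c,.0335,.04,(0,255,0)),(c,.0155,.02,(255,255,0))],(220,100,420,280),4,'ow4.png')
E
```

```text
t10.8 tcp [ 0.5865 -0.0642  0.1129] xang -7.7 z [-0.002  0.    -1.   ] grip 0.0546 q [ 0.01  0.5   0.07  1.81 -0.04  0.83 -0.03]
```

View pics/ow4.png

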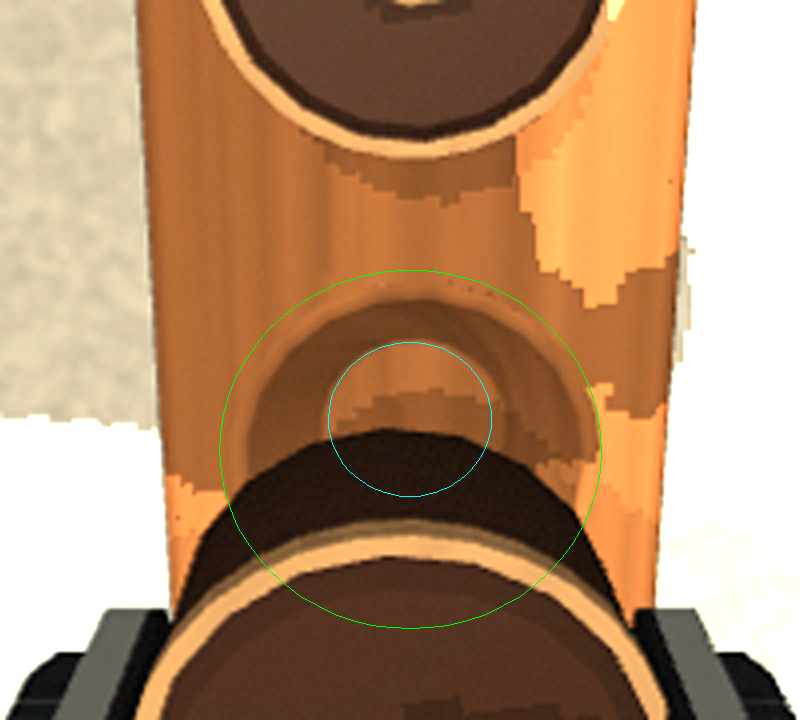

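carry_out(targets=[[0,0,0,2,0,25,-1],[0,0,0,2,0,45,-1],[0,0,0,2,0,56,-1],[0,0,0,2,0,60,-1],[0,0,0,2,0,60,-1],[0,0,0,2,0,60,1],[0,0,0,2,0,60,1],[0,0,0,2,0,60,1],[0,0,0,2,0,35,1],[0,0,0,2,0,0,1]])

```text
clock: 11.67
tcp_pos: [0.5871, -0.0643, 0.1112]
tcp_rot: [3.135, -0.21, -0.01]
wrist_force: [0.8, -0.5, 0.1]
grip_width: 0.0855
```

```bash
python3 - <<'E'
from plan import *
rep(); print(rel([.4545,-.151,.155],down(-8)))
E
```

```text
t11.7 tcp [ 0.5871 -0.0643  0.1112] xang -7.7 z [-0.006  0.    -1.   ] grip 0.0855 q [ 0.01  0.51  0.07  1.81 -0.04  0.83 -0.03]
[   0.     0.4    0.3 -120.1  103.7  -43. ]
```

carry_out(targets=[[0,0,0,0,0,-43,1],[0,0,0,-28,25,-43,1],[0,0,0,-56,50,-43,1],[0,0,0,-84,75,-43,1],[0,0,0,-110,98,-43,1],[0,0,0,-121,104,-43,1],[0,0,0,-121,104,-43,1],[0,0,0,-121,104,-43,1]])

```text
clock: 12.33
tcp_pos: [0.4565, -0.1517, 0.1571]
tcp_rot: [-3.134, 0.212, -0.003]
wrist_force: [1.1, 0.0, -0.7]
grip_width: 0.0853
```

```bash
python3 - <<'E'
from plan import *
from ov import over
rep(); w=get_image('wrist'); c=(.454,-.1522);over(w,[(c,.009,.072,(0,255,0)),(observe()['tcp_pos'][:2],.004,.072,(0,0,255))],(220,100,420,280),4,'w7.png')
E
```

```text
t12.3 tcp [ 0.4565 -0.1517  0.1571] xang -7.7 z [ 0.002 -0.    -1.   ] grip 0.0853 q [ 0.17  0.27  0.11  2.05 -0.04  0.83  0.17]
```

View pics/w7.png

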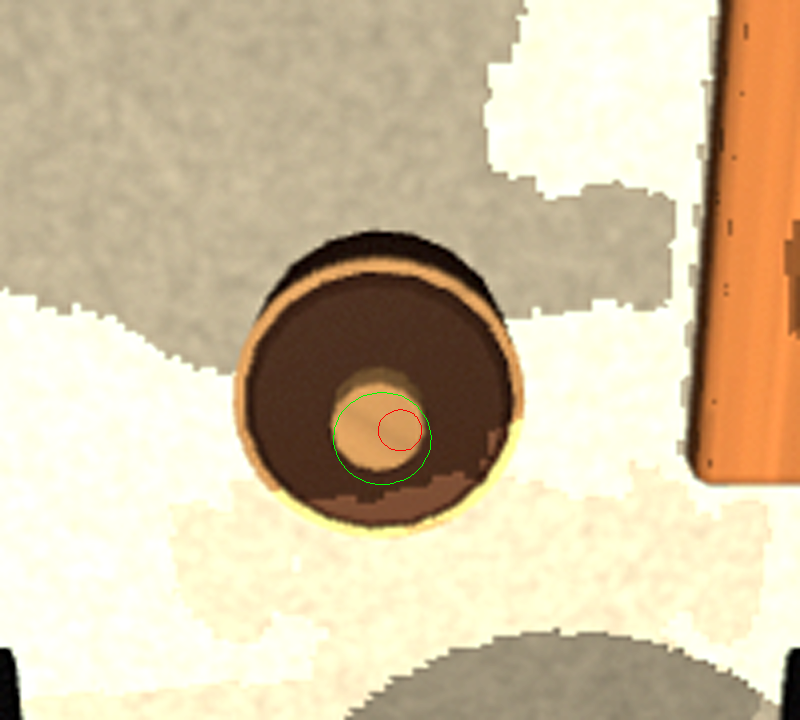

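carry_out(targets=[[0,0,0,-4,0,40,1],[0,0,0,-4,0,80,1],[0,0,0,-4,0,110,1],[0,0,0,-4,0,126,1],[0,0,0,-4,0,126,1],[0,0,0,-4,0,126,-1],[0,0,0,-4,0,126,-1],[0,0,0,-4,0,126,-1],[0,0,0,-4,0,126,-1],[0,0,0,-4,0,126,-1]])

```text
clock: 13.22
tcp_pos: [0.4538, -0.151, 0.0318]
tcp_rot: [3.134, -0.21, 0.005]
wrist_force: [-0.5, 1.2, 6.1]
grip_width: 0.0543
```

```bash
python3 - <<'E'
from plan import *
rep(); print(observe()['wrist_force']);print(rel([.5770,-.1497,.115],down(-8)))
E
```

```text
t13.2 tcp [ 0.4538 -0.151   0.0318] xang -7.6 z [ 0.003 -0.001 -1.   ] grip 0.0543 q [ 0.19  0.48  0.08  2.12 -0.08  0.54  0.2 ]
[-0.47033622  1.23701194  6.08944831]
[  0.   -0.2   0.4 122.3 -17.7 -82.7]
```

carry_out(targets=[[0,0,0,0,0,-30,-1],[0,0,0,0,0,-70,-1],[0,0,0,30,-4,-83,-1],[0,0,0,70,-10,-83,-1],[0,0,0,105,-16,-83,-1],[0,0,0,124,-18,-83,-1],[0,0,0,124,-18,-83,-1],[0,0,0,124,-18,-83,-1],[0,0,0,124,-18,-83,-1]])

```text
clock: 13.97
tcp_pos: [0.5759, -0.1498, 0.1129]
tcp_rot: [3.135, -0.211, -0.003]
wrist_force: [-0.4, -0.9, -2.8]
grip_width: 0.0543
```

```bash
python3 - <<'E'
from ov import *
from plan import *
rep();w=get_image('wrist');c=(.5770,-.1497)
over(w,[(c,.0335,.04,(0,255,0)),(c,.0155,.02,(255,255,0))],(220,100,420,280),4,'ow5.png')
E
```

```text
t14.0 tcp [ 0.5759 -0.1498  0.1129] xang -7.7 z [-0.002  0.    -1.   ] grip 0.0543 q [ 0.13  0.51  0.1   1.8  -0.06  0.84  0.13]
```

View pics/ow5.png

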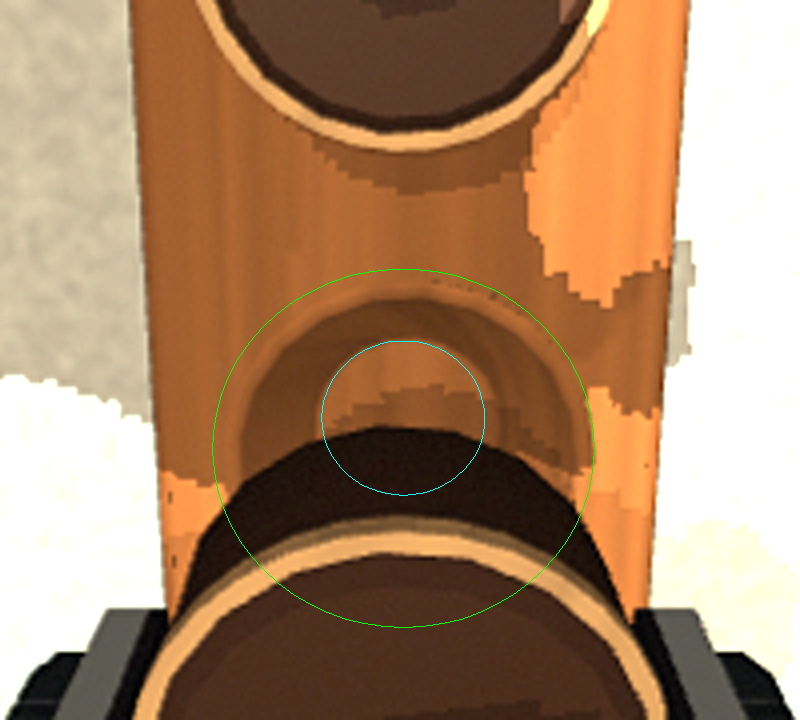

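carry_out(targets=[[0,0,0,1,0,25,-1],[0,0,0,1,0,45,-1],[0,0,0,1,0,56,-1],[0,0,0,1,0,60,-1],[0,0,0,1,0,60,-1],[0,0,0,1,0,60,1],[0,0,0,1,0,60,1],[0,0,0,1,0,60,1],[0,0,0,1,0,35,1],[0,0,0,1,0,-10,1]])

```text
clock: 14.85
tcp_pos: [0.5748, -0.1489, 0.1168]
tcp_rot: [-3.133, 0.21, 0.013]
wrist_force: [0.0, -0.0, 0.1]
grip_width: 0.0856
```

carry_out(targets=[[0,0,0,-30,0,-60,1],[0,0,0,-70,0,-100,1],[0,0,0,-110,0,-120,1],[0,0,0,-140,0,-120,1],[0,0,0,-140,0,-120,1]])

```text
clock: 15.27
tcp_pos: [0.4376, -0.1312, 0.2425]
tcp_rot: [3.134, -0.211, 0.005]
wrist_force: [-0.9, 0.7, -0.9]
grip_width: 0.085
```

```bash
python3 - <<'E'
from plan import *
from ov import over
rep(); t=get_image('top');s=get_image('scene')
C=[(.5948+.138*.086*k,-.0219+.99*.086*k) for k in(1.5,.5,-.5,-1.5)]
over(t,[],(180,130,410,280),3.4,'t8.png');over(s,[],(240,130,500,360),3,'s8.png')
E
```

```text
t15.3 tcp [ 0.4376 -0.1312  0.2425] xang -7.7 z [ 0.003 -0.    -1.   ] grip 0.0850 q [ 0.12  0.11  0.12  2.02 -0.02  1.01  0.11]
```

View pics/t8.png

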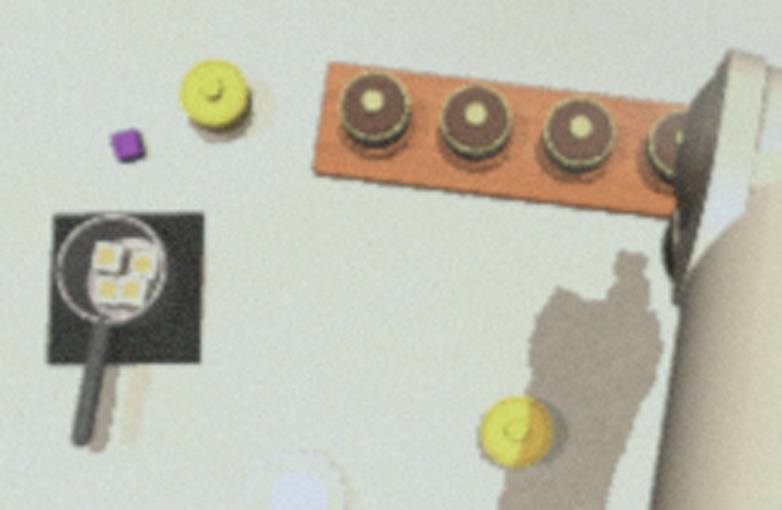

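View pics/s8.png

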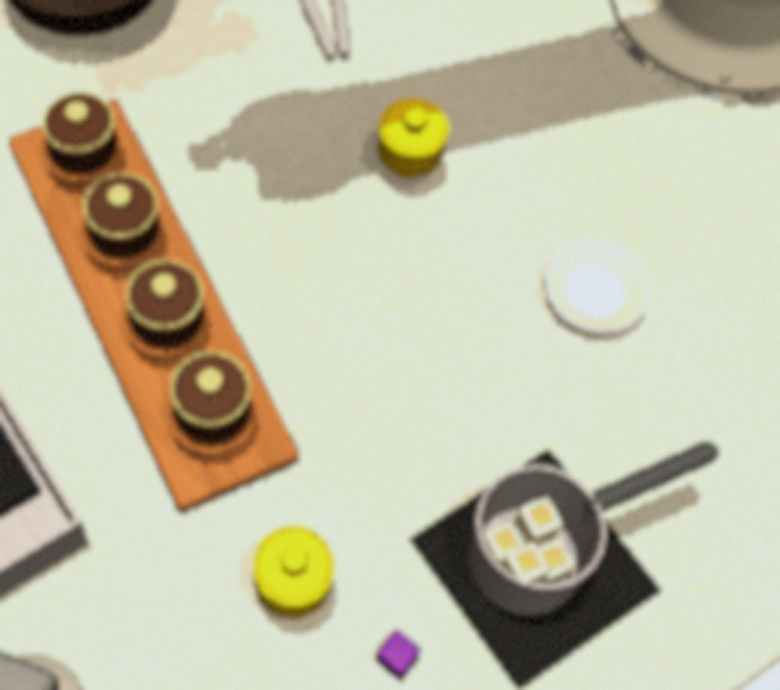

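```bash
python3 - <<'E'
from plan import *
print(rel([.379,.324,.22],down(82)))
E
```

```text
[ 1.000e-01 -2.000e-01 -8.970e+01 -1.192e+02 -4.432e+02  2.220e+01]
```

carry_out(targets=[[0,0,-7,-10,-37,2,1],[0,0,-14,-20,-74,4,1],[0,0,-21,-30,-111,6,1],[0,0,-28,-40,-148,8,1],[0,0,-35,-49,-185,10,1],[0,0,-42,-58,-222,12,1],[0,0,-49,-67,-259,14,1],[0,0,-56,-76,-296,16,1],[0,0,-63,-85,-333,18,1],[0,0,-70,-95,-370,20,1]])

```text
clock: 16.2
tcp_pos: [0.3951, 0.2507, 0.2204]
tcp_rot: [-2.683, -1.633, -0.003]
wrist_force: [0.4, -0.6, 0.1]
grip_width: 0.0857
```

```bash
python3 - <<'E'
from plan import *
rep();print(rel([.379,.324,.20],down(82)))
E
```

```text
t16.2 tcp [0.3951 0.2507 0.2204] xang 62.7 z [ 0.002  0.001 -1.   ] grip 0.0857 q [-0.33  0.17 -0.33  2.01  0.07  0.97  0.41]
[  0.1  -0.1 -19.3  57.7 -48.   20.5]
```

carry_out(targets=[[0,0,-7,20,-16,7,1],[0,0,-14,40,-32,14,1],[0,0,-19,58,-48,20,1],[0,0,-19,58,-48,20,1],[0,0,-19,58,-48,20,1]])

```text
clock: 16.62
tcp_pos: [0.3787, 0.3236, 0.1996]
tcp_rot: [-2.38, -2.049, 0.0]
wrist_force: [0.5, -0.4, -1.0]
grip_width: 0.0851
```

```bash
python3 - <<'E'
from plan import *
from ov import over
rep();w=get_image('wrist');save(w['image'],'w9.png')
t=get_image('top');s=get_image('scene');over(t,[],(190,180,250,270),6,'c_t9.png'); over(s,[],(370,260,490,360),6,'c_s9.png')
E
```

```text
t16.6 tcp [0.3787 0.3236 0.1996] xang 81.5 z [-0.001  0.001 -1.   ] grip 0.0851 q [-0.41  0.26 -0.41  1.96  0.12  0.95  0.55]
```

View pics/w9.png

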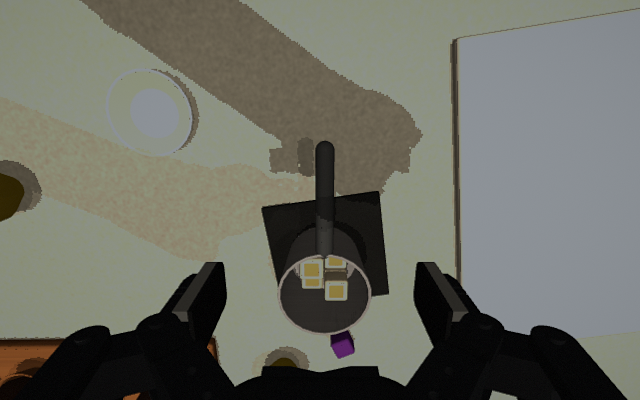

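View pics/c_s9.png

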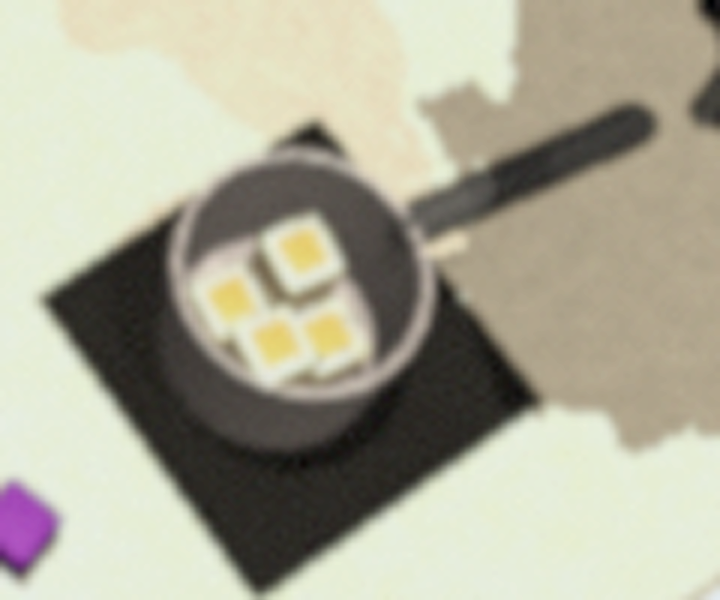

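```bash
python3 - <<'E'
from plan import *
from ov import over
w=get_image('wrist')
c=ray(w,(325,293),.081)[0];e=ray(w,(325.5,143),.074)[0];print(c,e,np.linalg.norm((c-e)[:2]))
m=ray(w,[(263,207),(380,192),(389,294)],.006);print(m,np.linalg.norm(np.diff(m,axis=0),axis=1),(m[0]+m[2])/2)
s=get_image('scene');print(ray(s,(370+303/6,260+275/6),.081),ray(s,(370+640/6,260+122/6),.074))
u=(c-e)[:2];u/=np.linalg.norm(u);g=c[:2]-u*.095;print('g',g,np.degrees(np.arctan2(u[1],u[0])))
a=np.linspace(0,6.28,60)
over(w,[(c,.044,.081,(0,255,0)),(g,.008,.074,(0,0,255)),(c[:2]-u*.135,.008,.074,(0,0,255)),(c,.004,.081,(0,255,0))],(240,120,410,350),2.6,'w9o.png')
E
```

```text
[0.47705055 0.31173742 0.081     ] [0.34107958 0.33264551 0.074     ] 0.13756909265041023
[[0.40924612 0.25471762 0.006     ]
 [0.41178238 0.38243964 0.006     ]
 [0.54032844 0.38079208 0.006     ]] [0.12774719 0.12855662] [0.47478728 0.31775485 0.006     ]
[[0.47928094 0.31489462 0.081     ]] [[0.34268636 0.33363094 0.074     ]]
g [0.38315415 0.32617575] -8.741830714368293
```

View pics/w9o.png

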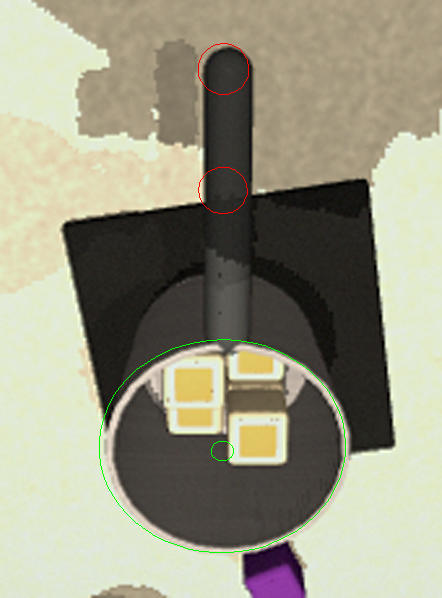

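carry_out(targets=[[0,7,0,0,0,-30,1],[0,14,0,0,0,-40,1],[0,21,0,0,0,-40,1],[0,28,0,0,0,-40,1],[0,35,0,0,0,-40,1],[0,42,0,0,0,-40,1],[0,45,0,0,0,-40,1]])

```text
clock: 17.45
tcp_pos: [0.3779, 0.3215, 0.2398]
tcp_rot: [-1.982, -1.707, -0.681]
wrist_force: [0.3, 0.3, -0.4]
grip_width: 0.0852
```

```bash
python3 - <<'E'
from plan import *
rep()
E
```

```text
t17.4 tcp [0.3779 0.3215 0.2398] xang 81.3 z [ 0.084  0.615 -0.784] grip 0.0852 q [ 0.03  0.07 -0.39  2.29 -0.97  0.69  1.8 ]
```

```bash
cat >> plan.py <<'E'
def lean(xang,l): return down(xang)*R.from_euler('y',l,degrees=True)
def tcpof(G,Rt,d=.019): return np.array(G)+Rt.apply([0,0,d])
def way(G,xang,l,n,Rabs=None):
    """n rows relative to now, linear in G, xang, lean"""
    o=observe();R0=R.from_rotvec(o['tcp_rot']);M=R0.as_matrix();x0=np.degrees(np.arctan2(-M[0,1]*-1*0+np.sin(0),1)) if 0 else None
    y=M[:,1];xa0=np.degrees(np.arctan2(y[1],y[0]))+90
    l0=np.degrees(np.arctan2((down(xa0).as_matrix().T@M)[0,2],(down(xa0).as_matrix().T@M)[2,2]))
    G0=o['tcp_pos']-R0.apply([0,0,.019]); 
    xa0=xang+((xa0-xang+180)%360-180)
    print('from G',G0.round(4),'x %.1f lean %.1f'%(xa0,l0))
    for i in range(1,n+1):
        f=i/n;Rt=lean(xa0+(xang-xa0)*f,l0+(l-l0)*f);p=tcpof(G0+(np.array(G)-G0)*f,Rt);print(rel(p,Rt,o).round(0).astype(int).tolist())
E
python3 - <<'E'
from plan import *
rep();way([.398,-.2725,.26],60,30,18)
E
```

```text
t17.4 tcp [0.3779 0.3215 0.2398] xang 81.3 z [ 0.084  0.615 -0.784] grip 0.0852 q [ 0.03  0.07 -0.39  2.29 -0.97  0.69  1.8 ]
from G [0.3763 0.3098 0.2547] x 81.7 lean 38.3
[-1, 0, 1, -25, 6, -20]
[-2, -1, 2, -50, 12, -40]
[-3, -1, 3, -75, 18, -60]
[-3, -2, 4, -100, 25, -80]
[-4, -2, 4, -125, 31, -100]
[-5, -3, 6, -150, 37, -120]
[-5, -3, 6, -174, 43, -140]
[-6, -4, 8, -199, 49, -160]
[-7, -4, 8, -224, 55, -180]
[-8, -5, 10, -249, 61, -200]
[-8, -5, 10, -274, 67, -220]
[-9, -6, 12, -299, 73, -241]
[-9, -6, 12, -324, 79, -261]
[-10, -6, 14, -349, 85, -281]
[-11, -7, 14, -374, 92, -301]
[-11, -7, 16, -399, 98, -321]
[-12, -8, 17, -424, 104, -341]
[-13, -8, 18, -449, 110, -361]
```

```bash
python3 - <<'E'
from plan import *
way([.45,.02,.26],71,34,9)
E
```

```text
from G [0.3763 0.3098 0.2547] x 81.7 lean 38.3
[-1, 0, 1, -24, 13, -20]
[-2, -1, 2, -48, 26, -39]
[-2, -1, 2, -71, 39, -59]
[-3, -2, 4, -95, 52, -78]
[-4, -2, 4, -119, 65, -98]
[-5, -3, 5, -143, 78, -118]
[-5, -3, 6, -167, 91, -137]
[-6, -4, 7, -190, 104, -157]
[-7, -4, 8, -214, 117, -176]
```

carry_out(targets=[[-1,0,1,-24,13,-20,1],[-2,-1,2,-48,26,-39,1],[-2,-1,2,-71,39,-59,1],[-3,-2,4,-95,52,-78,1],[-4,-2,4,-119,65,-98,1],[-5,-3,5,-143,78,-118,1],[-5,-3,6,-167,91,-137,1],[-6,-4,7,-190,104,-157,1],[-7,-4,8,-214,117,-176,1]])

```text
clock: 18.2
tcp_pos: [0.4539, 0.0295, 0.2446]
tcp_rot: [-2.212, -1.584, -0.682]
wrist_force: [0.6, 0.7, 0.6]
grip_width: 0.0855
```

```bash
python3 - <<'E'
from plan import *
rep();way([.398,-.2725,.26],60,30,9)
E
```

```text
t18.2 tcp [0.4539 0.0295 0.2446] xang 71.4 z [ 0.186  0.528 -0.829] grip 0.0855 q [ 0.38  0.12 -0.06  2.16 -0.72  0.99  2.02]
from G [0.4503 0.0195 0.2604] x 71.1 lean 34.0
[0, 0, 1, -27, 5, -18]
[-1, -1, 2, -54, 10, -36]
[-2, -1, 3, -82, 16, -54]
[-2, -2, 4, -109, 21, -73]
[-3, -2, 5, -136, 26, -91]
[-4, -3, 6, -163, 31, -109]
[-4, -3, 8, -190, 36, -127]
[-5, -4, 9, -218, 42, -146]
[-6, -4, 10, -245, 47, -164]
```

carry_out(targets=[[0,0,1,-27,5,-18,1],[-1,-1,2,-54,10,-36,1],[-2,-1,3,-82,16,-54,1],[-2,-2,4,-109,21,-73,1],[-3,-2,5,-136,26,-91,1],[-4,-3,6,-163,31,-109,1],[-4,-3,8,-190,36,-127,1],[-5,-4,9,-218,42,-146,1],[-6,-4,10,-245,47,-164,1],[-6,-4,10,-245,47,-164,1]])

```text
clock: 19.03
tcp_pos: [0.4008, -0.2705, 0.2426]
tcp_rot: [-2.451, -1.387, -0.654]
wrist_force: [-0.3, -0.4, -0.0]
grip_width: 0.0855
```

```bash
python3 - <<'E'
from plan import *
rep();way([.398,-.2725,.26],60,-85,18)
E
```

```text
t19.0 tcp [ 0.4008 -0.2705  0.2426] xang 59.1 z [ 0.259  0.424 -0.868] grip 0.0855 q [ 0.71  0.29  0.22  1.92 -0.58  1.21  2.24]
from G [ 0.3959 -0.2785  0.2591] x 59.0 lean 29.8
[0, -6, 0, -2, 0, 0]
[0, -13, 0, -4, 0, 0]
[0, -19, 0, -5, 0, -1]
[0, -26, 0, -7, 0, -1]
[0, -32, 0, -8, 0, -2]
[0, -38, 0, -10, 0, -3]
[0, -45, 0, -11, 0, -5]
[0, -51, 0, -12, -1, -6]
[0, -57, 0, -13, -1, -8]
[0, -64, -1, -14, -1, -9]
[0, -70, -1, -14, -1, -11]
[0, -76, -1, -14, -1, -13]
[0, -83, -1, -15, -1, -15]
[0, -89, -1, -14, -1, -17]
[0, -96, -1, -14, -1, -19]
[0, -102, -1, -13, -1, -21]
[0, -108, -1, -12, -1, -23]
[0, -115, -1, -11, -1, -25]
```

carry_out(targets=[[0,-6,0,-2,0,0,1],[0,-13,0,-4,0,0,1],[0,-19,0,-5,0,-1,1],[0,-26,0,-7,0,-1,1],[0,-32,0,-8,0,-2,1],[0,-38,0,-10,0,-3,1],[0,-45,0,-11,0,-5,1],[0,-51,0,-12,0,-6,1],[0,-57,0,-13,0,-8,1],[0,-64,0,-14,0,-9,1]])

```text
clock: 19.87
tcp_pos: [0.3952, -0.2777, 0.2452]
tcp_rot: [2.388, 1.363, -0.728]
wrist_force: [-0.8, -0.2, -0.8]
grip_width: 0.0854
```

```bash
python3 - <<'E'
from plan import *
rep();way([.398,-.2725,.26],60,-85,8)
E
```

```text
t19.9 tcp [ 0.3952 -0.2777  0.2452] xang 59.3 z [-0.28  -0.486 -0.828] grip 0.0854 q [0.03 0.27 0.14 1.97 0.56 1.19 0.92]
from G [ 0.4005 -0.2685  0.2609] x 59.5 lean -34.1
[0, -6, 0, -2, 0, 0]
[0, -13, 0, -5, 0, 0]
[0, -19, 0, -8, 0, 0]
[0, -25, 0, -10, 0, 0]
[0, -32, 0, -12, 0, -1]
[0, -38, 0, -14, 0, -2]
[0, -44, 0, -16, 0, -2]
[0, -51, 0, -18, 0, -4]
```

carry_out(targets=[[0,-6,0,-2,0,0,1],[0,-13,0,-5,0,0,1],[0,-19,0,-8,0,0,1],[0,-25,0,-10,0,0,1],[0,-32,0,-12,0,-1,1],[0,-38,0,-14,0,-2,1],[0,-44,0,-16,0,-2,1],[0,-51,0,-18,0,-4,1],[0,-51,0,-18,0,-4,1]])

```text
clock: 20.62
tcp_pos: [0.3871, -0.2867, 0.2516]
tcp_rot: [1.657, 0.962, -1.541]
wrist_force: [-1.3, 0.8, -0.9]
grip_width: 0.085
```

```bash
python3 - <<'E'
from plan import *
rep();s=get_image('scene');save(s['image'],'s10.png');t=get_image('top');save(t['image'],'t10.png')
E
```

```text
t20.6 tcp [ 0.3871 -0.2867  0.2516] xang 67.2 z [-0.503 -0.861 -0.078] grip 0.0850 q [-0.26  0.81  0.22  1.9   0.9   1.64  0.46]
```

View pics/s10.png

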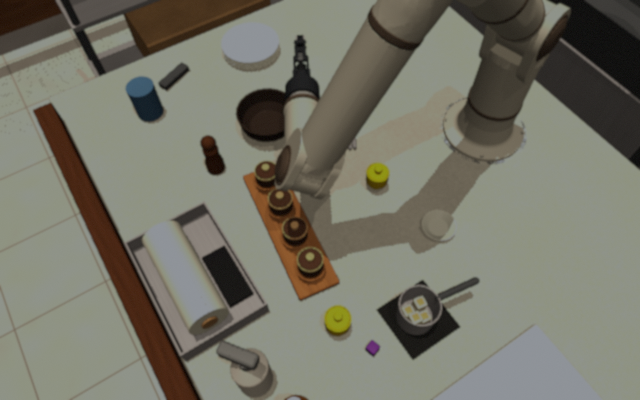

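View pics/t10.png

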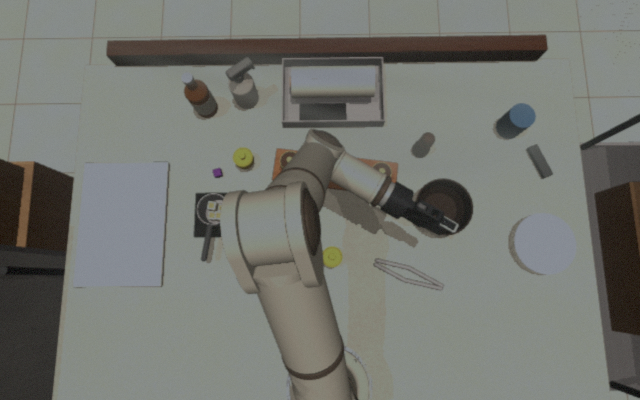

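```bash
python3 - <<'E'
from plan import *
way([.43,-.10,.29],70,-25,10)
E
```

```text
from G [ 0.3974 -0.2714  0.2571] x 59.6 lean -84.9
[-1, 6, 0, 0, -6, -17]
[-2, 12, 0, 0, -11, -34]
[-3, 18, -1, 0, -17, -51]
[-4, 24, -1, 0, -22, -68]
[-5, 30, -2, 0, -28, -86]
[-6, 36, -2, 0, -34, -104]
[-7, 42, -3, 0, -39, -122]
[-8, 48, -4, 0, -45, -140]
[-8, 54, -5, -1, -51, -158]
[-9, 60, -6, -2, -57, -176]
```

carry_out(targets=[[-1,6,0,0,-6,-17,1],[-2,12,0,0,-11,-34,1],[-3,18,-1,0,-17,-51,1],[-4,24,-1,0,-22,-68,1],[-5,30,-2,0,-28,-86,1],[-6,36,-2,0,-34,-104,1],[-7,42,-3,0,-39,-122,1],[-8,48,-4,0,-45,-140,1],[-8,54,-5,-1,-51,-158,1],[-9,60,-6,-2,-57,-176,1]])

```text
clock: 21.55
tcp_pos: [0.4291, -0.1074, 0.2788]
tcp_rot: [2.336, 1.628, -0.486]
wrist_force: [0.2, -1.2, -0.5]
grip_width: 0.0855
```

```bash
python3 - <<'E'
from plan import *
rep();way([.383,.326,.21],81,40,12)
E
```

```text
t21.6 tcp [ 0.4291 -0.1074  0.2788] xang 69.5 z [-0.127 -0.389 -0.912] grip 0.0855 q [-0.14  0.14  0.02  1.97  0.4   1.25  0.93]
from G [ 0.4315 -0.1     0.2962] x 69.9 lean -24.1
[0, 5, -1, 34, -16, -7]
[0, 11, -2, 68, -32, -14]
[0, 16, -3, 101, -48, -21]
[0, 21, -4, 135, -65, -28]
[0, 27, -5, 168, -81, -36]
[0, 32, -6, 202, -97, -43]
[0, 37, -7, 236, -113, -51]
[0, 43, -8, 269, -130, -59]
[1, 48, -9, 302, -146, -67]
[1, 53, -10, 335, -163, -75]
[2, 59, -10, 368, -179, -83]
[2, 64, -11, 401, -196, -92]
```

carry_out(targets=[[0,5,-1,34,-16,-7,1],[0,11,-2,68,-32,-14,1],[0,16,-3,101,-48,-21,1],[0,21,-4,135,-65,-28,1],[0,27,-5,168,-81,-36,1],[0,32,-6,202,-97,-43,1],[0,37,-7,236,-113,-51,1],[0,43,-8,269,-130,-59,1],[1,48,-9,302,-146,-67,1],[1,53,-10,335,-163,-75,1]])

```text
clock: 22.38
tcp_pos: [0.3931, 0.2633, 0.2058]
tcp_rot: [-2.132, -1.772, -0.553]
wrist_force: [0.3, 2.2, 0.8]
grip_width: 0.0853
```

```bash
python3 - <<'E'
from plan import *
rep();way([.383,.326,.18],81,40,4)
E
```

```text
t22.4 tcp [0.3931 0.2633 0.2058] xang 79.6 z [ 0.094  0.472 -0.876] grip 0.0853 q [-0.17  0.07 -0.16  2.27 -0.72  0.66  1.61]
from G [0.3913 0.2543 0.2224] x 79.4 lean 28.8
[0, 3, 0, 11, -6, 18]
[1, 6, 0, 22, -11, 35]
[1, 8, -1, 33, -17, 52]
[1, 11, -1, 44, -22, 70]
```

```bash
python3 - <<'E'
from plan import *
way([.375,.268,.143],81,40,3)
E
```

```text
from G [0.3913 0.2543 0.2224] x 79.4 lean 28.8
[1, 4, 0, -8, -6, 25]
[1, 8, -1, -17, -13, 50]
[1, 11, -1, -25, -20, 74]
```

carry_out(targets=[[1,4,0,-8,-6,25,1],[1,8,-1,-17,-13,50,1],[1,11,-1,-25,-20,74,1],[1,11,-1,-25,-20,74,1],[1,11,-1,-25,-20,74,1]])

```text
clock: 22.8
tcp_pos: [0.3729, 0.2775, 0.1247]
tcp_rot: [-1.985, -1.686, -0.706]
wrist_force: [-0.8, 0.1, -0.2]
grip_width: 0.0854
```

```bash
python3 - <<'E'
from plan import *
rep();w=get_image('wrist');save(w['image'],'w11.png')
c=np.array([.4775,.312]);u=np.array([np.cos(np.radians(-8.7)),np.sin(np.radians(-8.7))])
for d in(.05,.095,.14): print(proj(w,[*(c-u*d),.074]).round(1))
way([.383,.326,.074],81,40,3)
E
```

```text
t22.8 tcp [0.3729 0.2775 0.1247] xang 80.6 z [ 0.098  0.627 -0.773] grip 0.0854 q [ 0.01  0.3  -0.27  2.41 -1.34  0.57  2.4 ]
[[327.9 273.9]]
[[327.8 217.1]]
[[327.7 152.8]]
from G [0.3708 0.2655 0.1393] x 80.8 lean 39.3
[0, 0, 0, 2, 1, 30]
[0, 0, 0, 4, 2, 60]
[0, 1, 0, 6, 3, 90]
```

View pics/w11.png

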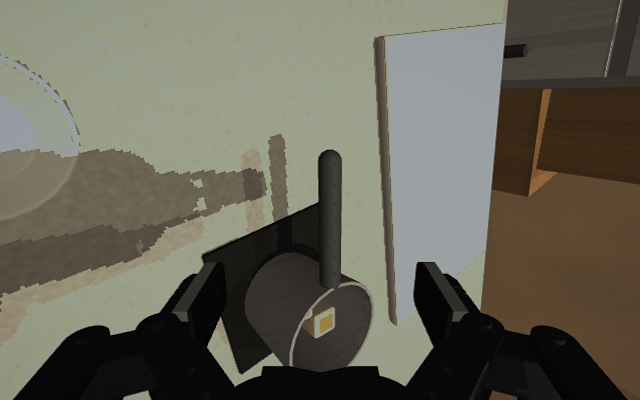

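```bash
python3 - <<'E'
from plan import *
way([.378,.294,.130],81,30,4)
E
```

```text
from G [0.3708 0.2655 0.1393] x 80.8 lean 39.3
[0, -2, 0, 3, 1, 6]
[0, -5, 0, 7, 1, 13]
[0, -7, 0, 10, 2, 19]
[0, -9, 0, 14, 3, 25]
```

carry_out(targets=[[0,-2,0,3,1,6,1],[0,-5,0,7,1,13,1],[0,-7,0,10,2,19,1],[0,-9,0,14,3,25,1],[0,-9,0,14,3,25,1]])

```text
clock: 23.27
tcp_pos: [0.3827, 0.3081, 0.1185]
tcp_rot: [-2.081, -1.78, -0.568]
wrist_force: [-0.6, 0.5, 0.5]
grip_width: 0.0853
```

```bash
python3 - <<'E'
from plan import *
rep();w=get_image('wrist')
over=None
way([.383,.326,.074],81,30,3)
E
```

```text
t23.3 tcp [0.3827 0.3081 0.1185] xang 81.1 z [ 0.078  0.503 -0.861] grip 0.0853 q [-0.21  0.28 -0.23  2.33 -1.05  0.44  1.94]
from G [0.3803 0.2975 0.134 ] x 81.1 lean 30.6
[0, 0, 0, -2, 0, 22]
[0, 0, 0, -4, -1, 44]
[0, -1, 0, -6, -2, 66]
```

carry_out(targets=[[0,0,0,-2,-1,20,1],[0,0,0,-3,-1,36,1],[0,0,0,-3,-1,36,1],[0,0,0,-3,-1,36,1]])

```text
clock: 23.65
tcp_pos: [0.3806, 0.3204, 0.0819]
tcp_rot: [-2.084, -1.772, -0.556]
wrist_force: [0.4, -0.6, 0.4]
grip_width: 0.0854
```

```bash
python3 - <<'E'
from plan import *
rep();w=get_image('wrist');save(w['image'],'w12.png')
o=observe();R0=R.from_rotvec(o['tcp_rot']);G=o['tcp_pos']-R0.apply([0,0,.019]);print(G)
print(proj(w,[G+R0.apply([0,0,d]) for d in (0,.03)]))
way([.383,.326,.074],81,30,1)
E
```

```text
t23.6 tcp [0.3806 0.3204 0.0819] xang 80.6 z [ 0.071  0.501 -0.862] grip 0.0854 q [-0.18  0.38 -0.29  2.33 -1.18  0.36  2.08]
[0.37951932 0.31087162 0.0985262 ]
[[318.07614703 286.09506186]
 [318.32807924 253.82533902]]
from G [0.3795 0.3109 0.0985] x 80.9 lean 30.4
[0, 0, 0, 1, 1, 29]
```

View pics/w12.png

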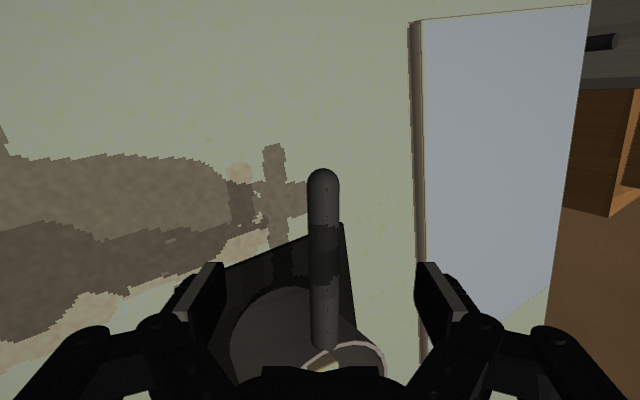

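carry_out(targets=[[0,0,0,2,1,15,1],[0,0,0,2,1,29,1],[0,0,0,2,1,29,1],[0,0,0,2,1,29,1],[0,0,0,2,1,29,0],[0,0,0,2,1,29,-1],[0,0,0,2,1,29,-1],[0,0,0,2,1,29,-1],[0,0,0,2,1,29,-1],[0,0,0,2,1,29,-1]], force=100)

```text
clock: 24.53
tcp_pos: [0.3835, 0.3377, 0.0574]
tcp_rot: [-2.082, -1.774, -0.555]
wrist_force: [-0.9, 1.2, 2.8]
grip_width: 0.0134
```

```bash
python3 - <<'E'
from plan import *
rep();print(observe()['wrist_force']);w=get_image('wrist');save(w['image'],'w13.png');s=get_image('scene');save(s['image'],'s13.png',(340,220,540,370),4)
way([.40,.32,.25],81,30,5)
E
```

```text
t24.5 tcp [0.3835 0.3377 0.0574] xang 80.7 z [ 0.069  0.501 -0.862] grip 0.0134 q [-0.17  0.46 -0.36  2.31 -1.29  0.28  2.18]
[-0.90076576  1.24925772  2.77945119]
from G [0.3821 0.3283 0.0738] x 81.0 lean 30.4
[-1, 0, 0, 17, 4, -31]
[-1, 0, 0, 34, 7, -62]
[-1, 0, 0, 51, 10, -93]
[-1, 0, 0, 68, 14, -124]
[-1, 0, 0, 84, 17, -155]
```

View pics/w13.png

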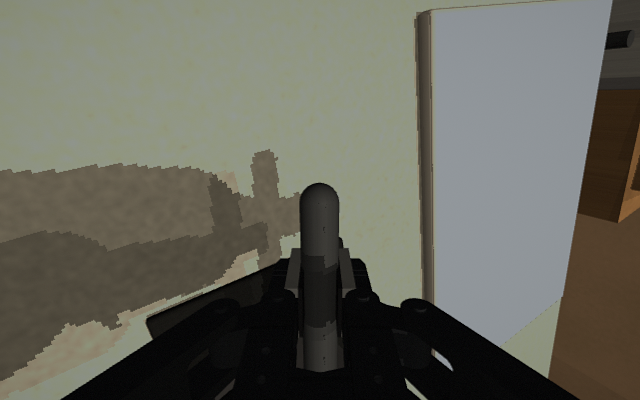

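View pics/s13.png

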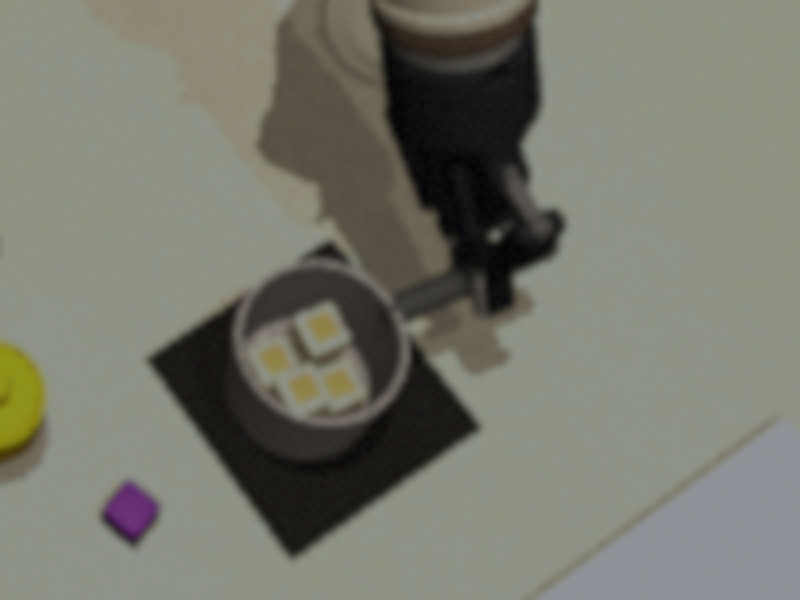

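carry_out(targets=[[0,0,0,8,2,-15,-1],[0,0,0,17,4,-31,-1],[0,0,0,34,7,-62,-1],[0,0,0,51,10,-93,-1],[0,0,0,68,14,-124,-1],[0,0,0,84,17,-155,-1],[0,0,0,84,17,-155,-1]])

```text
clock: 25.22
tcp_pos: [0.4054, 0.33, 0.2402]
tcp_rot: [-2.082, -1.775, -0.57]
wrist_force: [1.0, -0.1, -2.2]
grip_width: 0.0128
```

```bash
python3 - <<'E'
from plan import *
rep();s=get_image('scene');save(s['image'],'s14.png')
way([.45,.02,.26],73,30,12)
E
```

```text
t25.2 tcp [0.4054 0.33   0.2402] xang 80.9 z [ 0.079  0.505 -0.86 ] grip 0.0128 q [-0.37  0.09 -0.08  2.18 -0.72  0.69  1.49]
from G [0.4023 0.3199 0.2534] x 81.0 lean 30.6
[-1, 0, 0, -20, 8, -13]
[-1, 0, 1, -41, 16, -26]
[-1, 0, 2, -61, 24, -38]
[-2, 0, 2, -82, 32, -51]
[-2, 0, 3, -102, 40, -64]
[-2, 0, 3, -123, 48, -77]
[-3, 0, 4, -143, 56, -89]
[-3, 0, 4, -164, 64, -102]
[-3, 0, 5, -184, 72, -115]
[-4, 0, 6, -204, 80, -128]
[-4, 0, 6, -225, 88, -140]
[-4, -1, 7, -245, 96, -153]
```

View pics/s14.png

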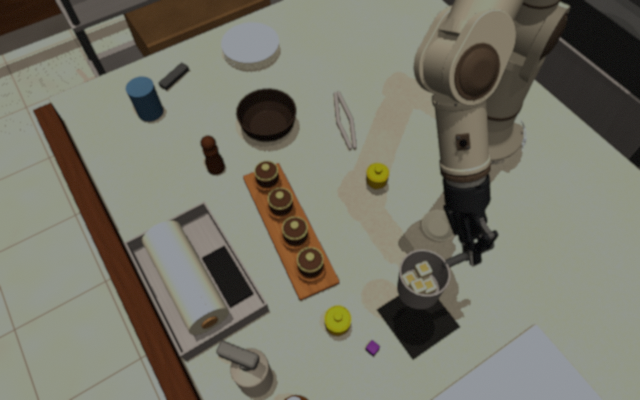

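carry_out(targets=[[-1,0,0,-15,6,-9,-1],[-1,0,1,-36,14,-22,-1],[-1,0,2,-61,24,-38,-1],[-2,0,2,-82,32,-51,-1],[-2,0,3,-102,40,-64,-1],[-2,0,3,-123,48,-77,-1],[-3,0,4,-143,56,-89,-1],[-3,0,4,-164,64,-102,-1],[-3,0,5,-184,72,-115,-1],[-4,0,6,-204,80,-128,-1]])

```text
clock: 26.1
tcp_pos: [0.4417, 0.0774, 0.2376]
tcp_rot: [-2.208, -1.654, -0.59]
wrist_force: [0.7, 0.2, -2.5]
grip_width: 0.0132
```

```bash
python3 - <<'E'
from plan import *
rep();way([.42,-.22,.25],68,30,10)
E
```

```text
t26.1 tcp [0.4417 0.0774 0.2376] xang 73.5 z [ 0.134  0.486 -0.864] grip 0.0132 q [-0.02  0.08  0.21  2.19 -0.69  0.95  1.9 ]
from G [0.4391 0.0682 0.254 ] x 73.8 lean 30.3
[-1, 0, 0, -24, 6, -14]
[-1, 0, 1, -49, 13, -28]
[-1, 0, 1, -74, 19, -42]
[-2, 0, 2, -98, 25, -56]
[-2, 0, 2, -123, 32, -70]
[-2, 0, 3, -147, 38, -84]
[-2, 0, 3, -172, 44, -97]
[-3, 0, 4, -196, 51, -111]
[-3, 0, 4, -221, 57, -125]
[-3, 0, 5, -246, 63, -139]
```

carry_out(targets=[[-1,0,0,-24,6,-14,-1],[-1,0,1,-49,13,-28,-1],[-1,0,1,-74,19,-42,-1],[-2,0,2,-98,25,-56,-1],[-2,0,2,-123,32,-70,-1],[-2,0,3,-147,38,-84,-1],[-2,0,3,-172,44,-97,-1],[-3,0,4,-196,51,-111,-1],[-3,0,4,-221,57,-125,-1],[-3,0,5,-246,63,-139,-1]])

```text
clock: 26.93
tcp_pos: [0.4232, -0.2107, 0.233]
tcp_rot: [-2.301, -1.55, -0.619]
wrist_force: [0.5, 0.3, -1.9]
grip_width: 0.0131
```

```bash
python3 - <<'E'
from plan import *
from ov import *
rep();t=get_image('top');save(t['image'],'t15.png')
s=get_image('scene');save(s['image'],'s15.png')
for n,g in(('t',t),('s',s)): over(g,[((.480,-.321),.08,.065,(0,255,0))],(400,160,490,250) if n=='t' else (220,70,320,150),6,f'b_{n}.png')
E
```

```text
t26.9 tcp [ 0.4232 -0.2107  0.233 ] xang 67.8 z [ 0.184  0.471 -0.863] grip 0.0131 q [ 0.37  0.32  0.47  1.94 -0.65  1.26  2.34]
```

View pics/t15.png

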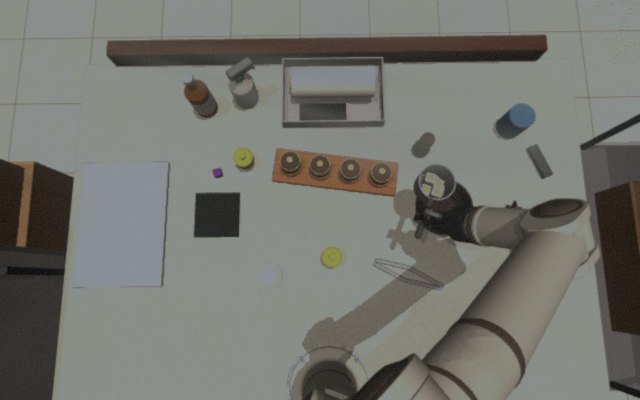

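View pics/b_s.png

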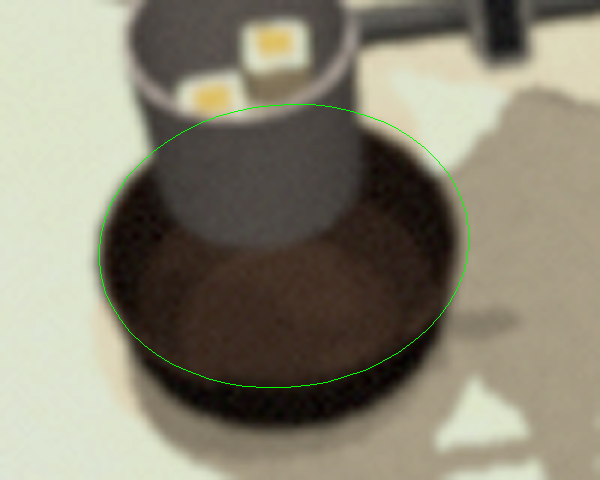

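```bash
python3 - <<'E'
from plan import *
way([.383,-.307,.165],68,-10,7)
E
```

```text
from G [ 0.4194 -0.2242  0.249 ] x 67.6 lean 30.1
[0, -6, 0, -19, 0, 4]
[0, -12, 0, -38, 0, 7]
[0, -17, 0, -57, -1, 11]
[0, -23, 0, -76, -1, 14]
[0, -29, 0, -95, -1, 17]
[0, -34, 0, -114, -1, 20]
[0, -40, 0, -133, -2, 23]
```

carry_out(targets=[[0,-6,0,-19,0,4,-1],[0,-12,0,-38,0,7,-1],[0,-17,0,-57,-1,11,-1],[0,-23,0,-76,-1,14,-1],[0,-29,0,-95,-1,17,-1],[0,-34,0,-114,-1,20,-1],[0,-40,0,-133,-2,23,-1],[0,-40,0,-133,-2,23,-1]])

```text
clock: 27.7
tcp_pos: [0.3818, -0.301, 0.1441]
tcp_rot: [2.519, 1.712, -0.227]
wrist_force: [-1.1, 1.2, -2.7]
grip_width: 0.0129
```

```bash
python3 - <<'E'
from plan import *
rep();s=get_image('scene');save(s['image'],'s16.png');t=get_image('top');save(t['image'],'t16.png',(340,120,540,270),4)
way([.383,-.307,.16],68,-35,4)
E
```

```text
t27.7 tcp [ 0.3818 -0.301   0.1441] xang 68.5 z [-0.073 -0.155 -0.985] grip 0.0129 q [-0.03  0.33  0.6   2.09 -0.02  0.76  1.75]
from G [ 0.3842 -0.2997  0.1652] x 68.2 lean -9.5
[0, -6, 0, -4, 0, 2]
[0, -13, 0, -7, 1, 3]
[0, -19, 0, -11, 1, 4]
[0, -26, 0, -14, 2, 4]
```

View pics/s16.png

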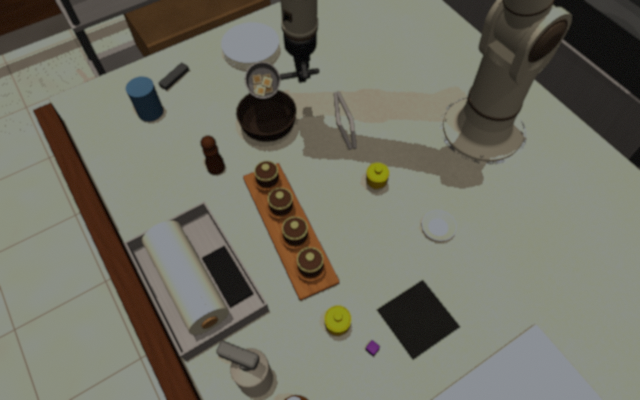

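View pics/t16.png

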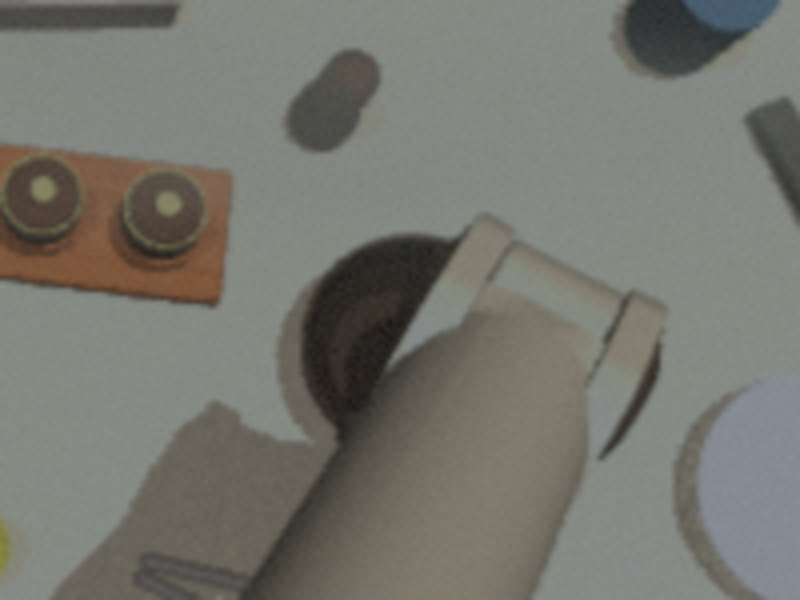

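```bash
python3 - <<'E'
from plan import *
way([.383,-.307,.14],68,-60,9)
E
```

```text
from G [ 0.3842 -0.2997  0.1652] x 68.2 lean -9.5
[0, -6, 0, -2, 0, 3]
[0, -11, 0, -4, 0, 5]
[0, -17, 0, -6, 1, 8]
[0, -22, 0, -8, 1, 10]
[0, -28, 0, -11, 1, 12]
[0, -34, 0, -12, 1, 14]
[0, -39, 0, -14, 1, 16]
[0, -45, 0, -16, 2, 18]
[0, -50, 0, -18, 2, 19]
```

carry_out(targets=[[0,-6,0,-3,0,0,-1],[0,-11,0,-5,0,1,-1],[0,-17,0,-7,1,2,-1],[0,-22,0,-9,1,4,-1],[0,-28,0,-12,1,7,-1],[0,-34,0,-13,1,10,-1],[0,-39,0,-14,1,14,-1],[0,-45,0,-16,2,18,-1],[0,-50,0,-18,2,19,-1]])

```text
clock: 28.55
tcp_pos: [0.3788, -0.3245, 0.1308]
tcp_rot: [1.93, 1.304, -1.11]
wrist_force: [0.3, 0.6, -2.9]
grip_width: 0.013
```

```bash
python3 - <<'E'
from plan import *
rep();s=get_image('scene');save(s['image'],'s17.png',(200,40,400,190),4)
way([.383,-.307,.135],68,-83,5)
E
```

```text
t28.6 tcp [ 0.3788 -0.3245  0.1308] xang 68.3 z [-0.325 -0.8   -0.504] grip 0.0130 q [-0.66  0.9   0.86  2.1   0.49  0.8   0.87]
from G [ 0.3846 -0.3081  0.1372] x 68.2 lean -60.2
[0, -5, 1, -1, 0, 0]
[0, -9, 1, -2, -1, 0]
[0, -14, 1, -3, -1, 0]
[0, -18, 1, -4, -2, 0]
[0, -23, 1, -5, -2, -1]
```

View pics/s17.png

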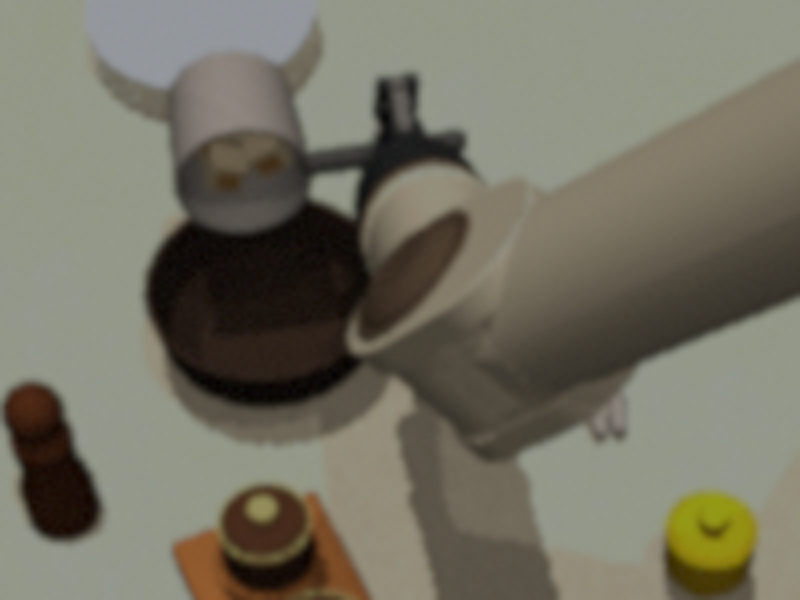

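carry_out(targets=[[0,-4,0,-1,0,0,-1],[0,-8,0,-2,0,0,-1],[0,-11,1,-2,-1,0,-1],[0,-14,1,-3,-1,0,-1],[0,-17,1,-4,-1,0,-1]])

```text
clock: 29.02
tcp_pos: [0.3762, -0.3268, 0.1345]
tcp_rot: [1.7, 1.123, -1.328]
wrist_force: [-0.2, 0.6, -2.4]
grip_width: 0.0132
```

```bash
python3 - <<'E'
from plan import *
rep();s=get_image('scene');save(s['image'],'s18.png',(200,40,400,190),4)
way([.383,-.307,.135],68,-88,5)
E
```

```text
t29.0 tcp [ 0.3762 -0.3268  0.1345] xang 64.5 z [-0.37  -0.899 -0.234] grip 0.0132 q [-0.73  1.17  0.86  2.03  0.49  0.91  0.72]
from G [ 0.3833 -0.309   0.1373] x 67.6 lean -76.6
[0, -2, 0, 0, 0, 0]
[0, -4, -1, 0, 0, 0]
[0, -7, -1, -1, -1, -1]
[0, -9, -1, -1, -1, -1]
[0, -11, -1, -1, -1, -2]
```

View pics/s18.png

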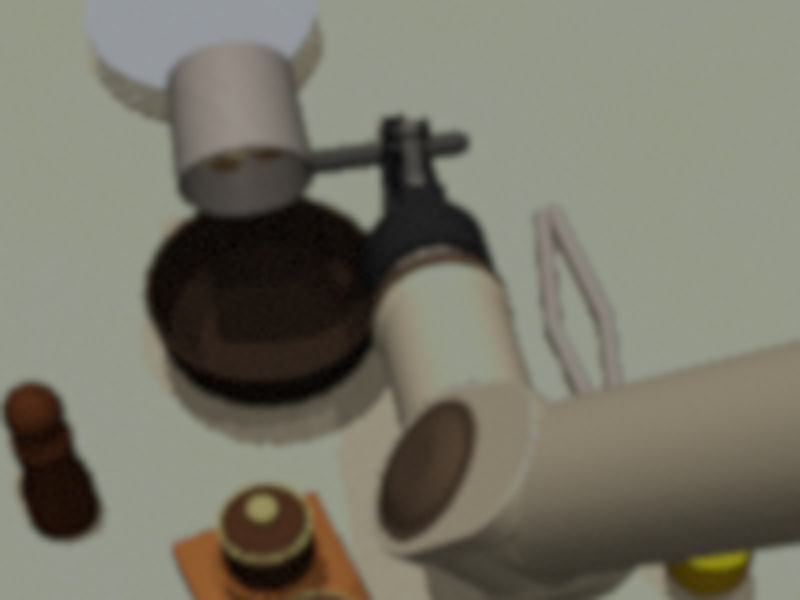

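carry_out(targets=[[0,-3,0,0,0,0,-1],[0,-6,0,0,0,0,-1],[0,-9,-1,-1,-1,0,-1],[0,-11,-1,-1,-1,0,-1],[0,-11,-1,-1,-1,0,-1],[0,-11,-1,-1,-1,0,-1]])

```text
clock: 29.57
tcp_pos: [0.375, -0.327, 0.1359]
tcp_rot: [1.529, 1.029, -1.467]
wrist_force: [-0.1, -0.1, -2.0]
grip_width: 0.0129
```

```bash
python3 - <<'E'
from plan import *
rep();s=get_image('scene');save(s['image'],'s19.png',(200,40,400,190),4)
way([.383,-.307,.135],68,-100,5)
E
```

```text
t29.6 tcp [ 0.375  -0.327   0.1359] xang 73.7 z [-0.381 -0.924 -0.045] grip 0.0129 q [-0.75  1.33  0.84  1.98  0.5   1.01  0.67]
from G [ 0.3821 -0.3096  0.1374] x 67.6 lean -87.5
[0, -2, 0, 0, 0, 0]
[0, -5, 0, -1, 0, -1]
[0, -8, 0, -1, 0, -2]
[0, -10, 0, -1, 0, -2]
[0, -12, 0, -2, 0, -3]
```

View pics/s19.png

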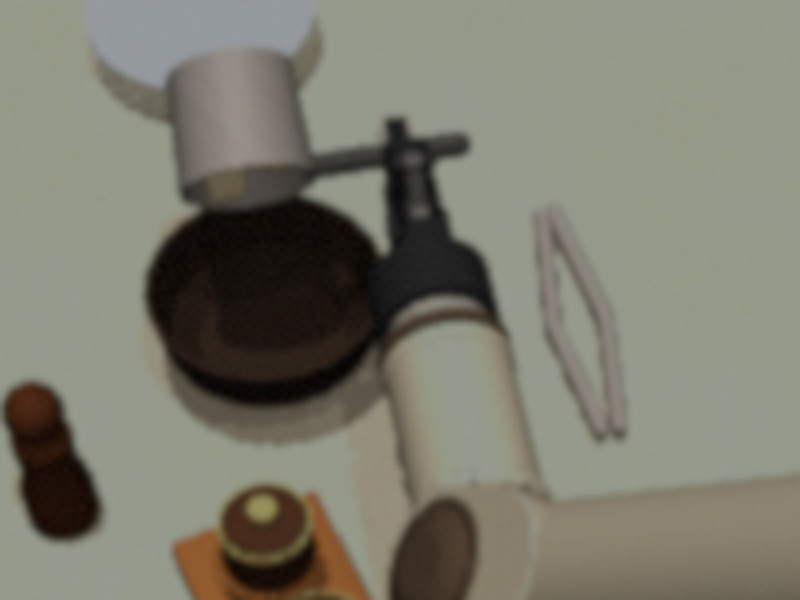

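carry_out(targets=[[0,-1,0,0,0,0,-1],[0,-2,0,0,0,0,-1],[0,-2,0,0,0,0,-1],[0,-2,0,0,0,0,-1],[0,-2,0,0,0,0,-1],[0,-2,0,0,0,0,-1]])

```text
clock: 30.12
tcp_pos: [0.375, -0.3267, 0.137]
tcp_rot: [1.493, 1.006, -1.489]
wrist_force: [0.2, 0.1, -1.1]
grip_width: 0.0129
```

```bash
python3 - <<'E'
from plan import *
rep();print(observe()['wrist_force']);s=get_image('scene');save(s['image'],'s20.png',(200,40,440,220),3.3);t=get_image('top');save(t['image'],'t20.png',(300,120,540,300),3.3)
E
```

```text
t30.1 tcp [ 0.375  -0.3267  0.137 ] xang 103.7 z [-0.379 -0.925 -0.005] grip 0.0129 q [-0.76  1.36  0.84  1.97  0.5   1.03  0.66]
[ 0.17053358  0.09086534 -1.05371327]
```

View pics/s20.png

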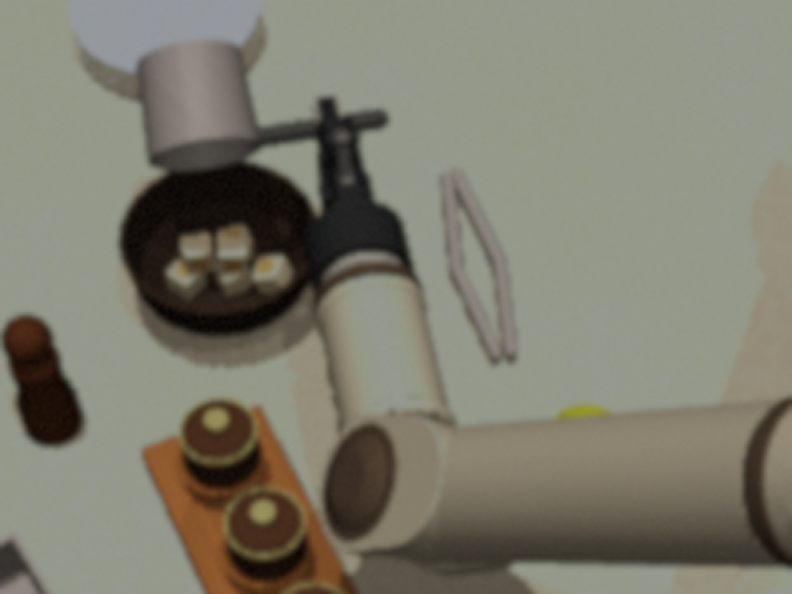

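View pics/t20.png

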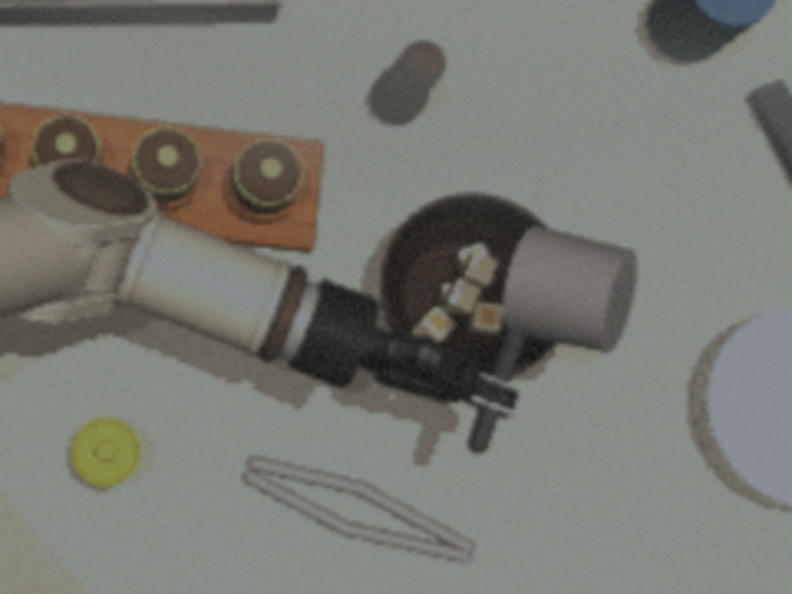

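Five cakes are in the bowl, seen in the scene crop around (230,265), and nothing is outside it. Next I raise the cup, turn it upright and check that it's empty.

```bash
python3 - <<'E'
from plan import *
way([.383,-.307,.20],68,-27,10)
E
```

```text
from G [ 0.3822 -0.3091  0.1371] x 67.7 lean -89.7
[0, 6, 0, -4, 0, 0]
[0, 12, 0, -8, 0, -1]
[0, 19, 0, -13, 0, -2]
[0, 25, 0, -17, 0, -3]
[0, 31, 0, -22, 0, -4]
[0, 38, 0, -26, 0, -6]
[0, 44, 0, -31, 0, -7]
[0, 50, 0, -36, 0, -9]
[0, 56, 0, -41, 0, -11]
[0, 63, 0, -46, 0, -13]
```

carry_out(targets=[[0,6,0,-6,0,0,-1],[0,12,0,-12,0,-1,-1],[0,19,0,-18,0,-2,-1],[0,25,0,-23,0,-3,-1],[0,31,0,-28,0,-4,-1],[0,38,0,-32,0,-6,-1],[0,44,0,-36,0,-7,-1],[0,50,0,-40,0,-9,-1],[0,56,0,-43,0,-11,-1],[0,63,0,-46,0,-13,-1]])

```text
clock: 31.05
tcp_pos: [0.3796, -0.3141, 0.1834]
tcp_rot: [2.353, 1.583, -0.555]
wrist_force: [-0.3, 0.2, -4.0]
grip_width: 0.0134
```

```bash
python3 - <<'E'
from plan import *
rep();way([.42,-.20,.25],68,30,10)
E
```

```text
t31.1 tcp [ 0.3796 -0.3141  0.1834] xang 67.9 z [-0.171 -0.41  -0.896] grip 0.0134 q [-0.38  0.35  0.81  2.1   0.29  0.81  1.38]
from G [ 0.3828 -0.3063  0.2005] x 67.8 lean -26.4
[0, 6, 0, 10, 0, -10]
[0, 11, 0, 20, -1, -19]
[0, 17, 0, 29, -2, -29]
[0, 23, 0, 39, -2, -39]
[0, 28, 0, 48, -3, -49]
[0, 34, 0, 58, -4, -60]
[0, 40, 0, 67, -4, -70]
[0, 45, 0, 76, -5, -81]
[0, 51, 0, 86, -5, -92]
[0, 56, 0, 95, -6, -103]
```

carry_out(targets=[[0,6,0,10,0,-10,-1],[0,11,0,20,-1,-19,-1],[0,17,0,29,-2,-29,-1],[0,23,0,39,-2,-39,-1],[0,28,0,48,-3,-49,-1],[0,34,0,58,-4,-60,-1],[0,40,0,67,-4,-70,-1],[0,45,0,76,-5,-81,-1],[0,51,0,86,-5,-92,-1],[0,56,0,95,-6,-103,-1]])

```text
clock: 31.88
tcp_pos: [0.4235, -0.1916, 0.2327]
tcp_rot: [-2.317, -1.55, -0.609]
wrist_force: [-0.7, -0.3, -2.2]
grip_width: 0.0132
```

```bash
python3 - <<'E'
from plan import *
rep();s=get_image('scene');save(s['image'],'s21.png',(200,40,400,190),4);t=get_image('top');save(t['image'],'t21.png',(300,120,540,300),3.3)
way([.45,.05,.25],75,30,10)
E
```

```text
t31.9 tcp [ 0.4235 -0.1916  0.2327] xang 67.5 z [ 0.185  0.458 -0.87 ] grip 0.0132 q [ 0.23  0.3   0.59  1.98 -0.67  1.24  2.33]
from G [ 0.4187 -0.201   0.2478] x 67.5 lean 29.4
[0, 0, -1, 21, -7, 12]
[0, 0, -2, 43, -14, 24]
[1, 0, -2, 64, -20, 35]
[1, 0, -3, 85, -27, 47]
[2, 0, -4, 107, -34, 59]
[2, 0, -4, 128, -41, 71]
[2, 0, -5, 149, -48, 83]
[3, 0, -5, 171, -55, 94]
[3, 0, -6, 192, -62, 106]
[3, 1, -7, 214, -68, 118]
```

View pics/s21.png

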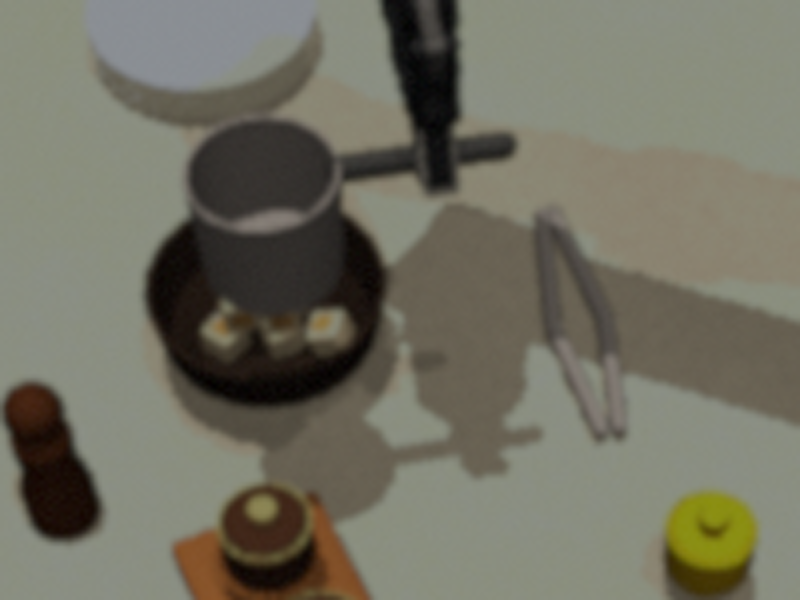

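View pics/t21.png

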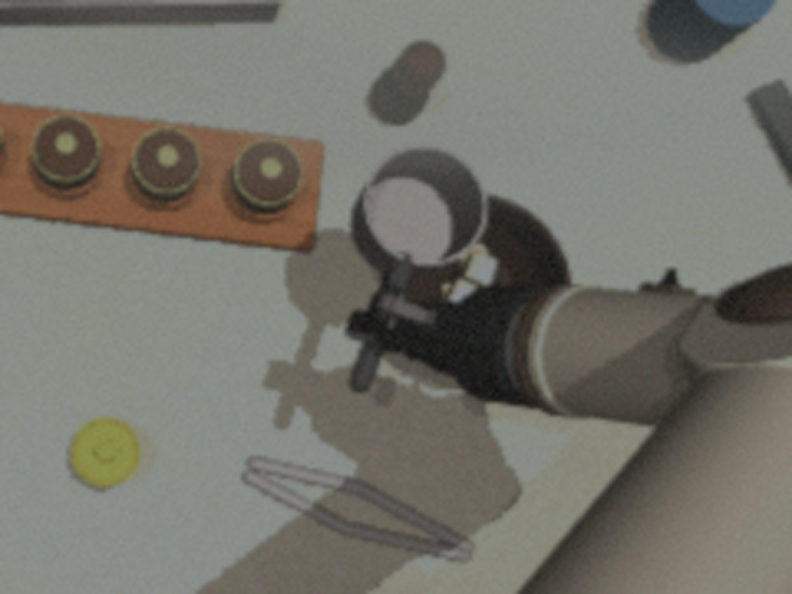

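Top crop: the cup is empty, with its bare floor showing at (410,220). I carry it back to the mat.

carry_out(targets=[[0,0,-1,21,-7,12,-1],[0,0,-2,43,-14,24,-1],[1,0,-2,64,-20,35,-1],[1,0,-3,85,-27,47,-1],[2,0,-4,107,-34,59,-1],[2,0,-4,128,-41,71,-1],[2,0,-5,149,-48,83,-1],[3,0,-5,171,-55,94,-1],[3,0,-6,192,-62,106,-1],[3,1,-7,214,-68,118,-1]])

```text
clock: 32.82
tcp_pos: [0.4532, 0.062, 0.2342]
tcp_rot: [-2.186, -1.697, -0.599]
wrist_force: [0.1, 0.0, -1.7]
grip_width: 0.0132
```

```bash
python3 - <<'E'
from plan import *
rep();way([.395,.328,.17],81,30.4,10)
E
```

```text
t32.8 tcp [0.4532 0.062  0.2342] xang 75.8 z [ 0.136  0.483 -0.865] grip 0.0132 q [-0.15  0.12  0.38  2.17 -0.71  0.97  1.99]
from G [0.4507 0.0528 0.2506] x 75.4 lean 30.1
[1, 0, 0, 18, -13, 20]
[1, 0, -1, 36, -25, 39]
[1, 0, -1, 54, -38, 58]
[2, 0, -2, 71, -50, 78]
[2, 0, -2, 89, -63, 98]
[2, 0, -2, 107, -75, 117]
[3, 0, -3, 125, -88, 137]
[3, 0, -4, 143, -100, 156]
[3, 0, -4, 161, -113, 176]
[3, 0, -4, 179, -125, 195]
```

carry_out(targets=[[1,0,0,18,-13,20,-1],[1,0,-1,36,-25,39,-1],[1,0,-1,54,-38,58,-1],[2,0,-2,71,-50,78,-1],[2,0,-2,89,-63,98,-1],[2,0,-2,107,-75,117,-1],[3,0,-3,125,-88,137,-1],[3,0,-4,143,-100,156,-1],[3,0,-4,161,-113,176,-1],[3,0,-4,179,-125,195,-1]])

```text
clock: 33.65
tcp_pos: [0.3968, 0.3375, 0.1542]
tcp_rot: [-2.1, -1.773, -0.567]
wrist_force: [0.4, -0.1, -2.0]
grip_width: 0.0135
```

```bash
python3 - <<'E'
from plan import *
rep();way([.381,.332,.085],81,30.4,6)
s=get_image('scene');save(s['image'],'s22.png',(340,220,540,370),4)
E
```

```text
t33.6 tcp [0.3968 0.3375 0.1542] xang 80.4 z [ 0.086  0.495 -0.865] grip 0.0135 q [-0.53  0.23  0.06  2.27 -0.97  0.52  1.76]
from G [0.3951 0.3281 0.1706] x 80.3 lean 30.1
[0, 0, 0, -7, -2, 12]
[0, 0, 0, -14, -5, 25]
[0, 0, 0, -21, -8, 37]
[0, 0, 0, -28, -10, 50]
[0, 0, 0, -35, -12, 62]
[0, 0, 0, -42, -15, 75]
```

View pics/s22.png

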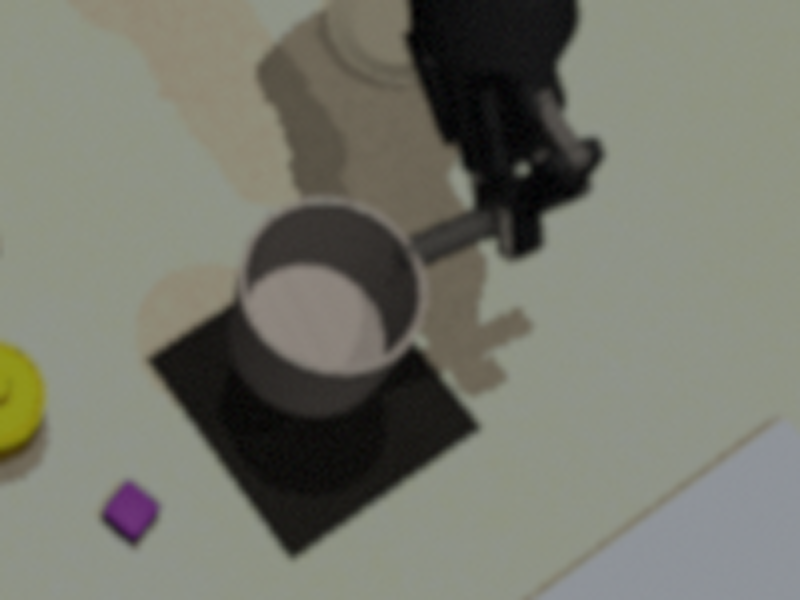

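carry_out(targets=[[0,0,0,-7,-2,12,-1],[0,0,0,-14,-5,25,-1],[0,0,0,-21,-8,37,-1],[0,0,0,-28,-10,50,-1],[0,0,0,-35,-12,62,-1],[0,0,0,-42,-15,75,-1],[0,0,0,-42,-15,75,-1],[0,0,0,-42,-15,75,-1]])

```text
clock: 34.37
tcp_pos: [0.3825, 0.34, 0.0682]
tcp_rot: [-2.1, -1.771, -0.565]
wrist_force: [0.7, -0.2, -1.5]
grip_width: 0.013
```

```bash
python3 - <<'E'
from plan import *
rep();print(observe()['wrist_force']);way([.381,.332,.0745],81,30.4,3)
s=get_image('scene');save(s['image'],'s23.png',(340,220,540,370),4)
E
```

```text
t34.4 tcp [0.3825 0.34   0.0682] xang 80.3 z [ 0.084  0.495 -0.865] grip 0.0130 q [-0.39  0.41 -0.13  2.32 -1.38  0.36  2.21]
[ 0.65976018 -0.19611276 -1.53500543]
from G [0.3809 0.3306 0.0846] x 80.3 lean 30.1
[0, 0, 0, -1, 0, 3]
[0, 0, 0, -2, 0, 6]
[0, 0, -1, -4, 0, 10]
```

View pics/s23.png

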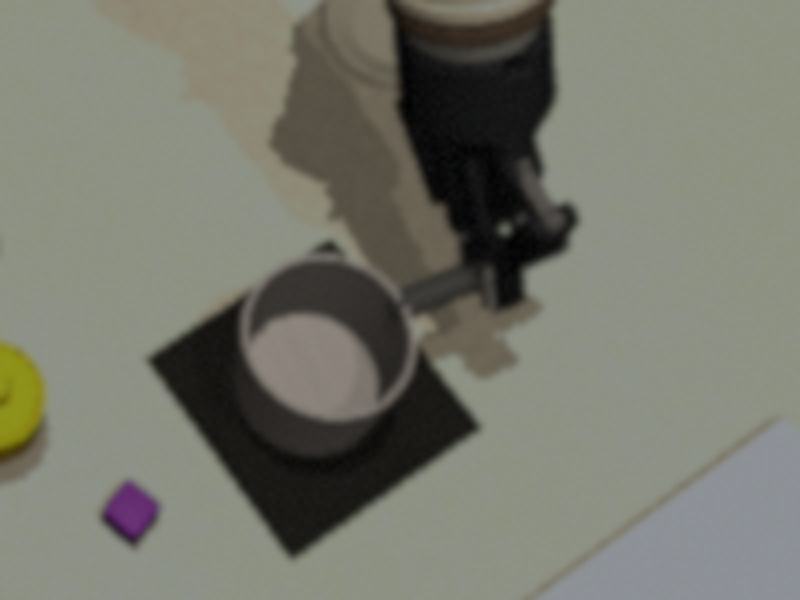

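```bash
python3 - <<'E'
from plan import *
way([.381,.309,.11],95,30.2,3)
E
```

```text
from G [0.3818 0.3309 0.0854] x 80.3 lean 30.2
[2, 0, -4, -2, 0, -11]
[5, 0, -8, -4, 0, -22]
[8, 0, -13, -7, 0, -32]
```

carry_out(targets=[[1,0,-1,-1,0,-8,-1],[3,0,-5,-3,0,-16,-1],[5,0,-8,-4,0,-22,-1],[8,0,-13,-7,0,-32,-1],[8,0,-13,-7,0,-32,-1]])

```text
clock: 34.83
tcp_pos: [0.3836, 0.3176, 0.0951]
tcp_rot: [-1.82, -2.007, -0.492]
wrist_force: [1.0, -0.0, -0.7]
grip_width: 0.0133
```

```bash
python3 - <<'E'
from plan import *
rep();way([.381,.309,.075],95,30.4,3)
E
```

```text
t34.8 tcp [0.3836 0.3176 0.0951] xang 95.6 z [-0.048  0.501 -0.864] grip 0.0133 q [-0.38  0.39 -0.02  2.24 -1.01  0.6   2.15]
from G [0.3845 0.3081 0.1115] x 95.6 lean 30.2
[0, 0, 0, -6, -1, 11]
[0, 0, 0, -12, -2, 22]
[0, 0, 0, -17, -3, 32]
```

carry_out(targets=[[0,0,0,-6,-1,11,-1],[0,0,0,-12,-2,22,-1],[0,0,0,-15,-3,27,-1],[0,0,0,-16,-3,30,-1],[0,0,0,-17,-3,32,-1],[0,0,0,-17,-3,32,-1],[0,0,0,-17,-3,32,-1]])

```text
clock: 35.42
tcp_pos: [0.3762, 0.3204, 0.0573]
tcp_rot: [-1.819, -2.002, -0.488]
wrist_force: [-2.7, -0.2, 3.6]
grip_width: 0.0134
```

```bash
python3 - <<'E'
from plan import *
rep();print(observe()['wrist_force']);way([.381,.309,.0738],95,30.4,1)
s=get_image('scene');save(s['image'],'s24.png',(340,220,540,370),4)
E
```

```text
t35.4 tcp [0.3762 0.3204 0.0573] xang 95.4 z [-0.053  0.502 -0.863] grip 0.0134 q [-0.34  0.47 -0.07  2.25 -1.12  0.53  2.28]
[-2.73366454 -0.2425727   3.63992173]
from G [0.3772 0.3109 0.0737] x 95.6 lean 30.3
[0, 0, 0, -2, 4, -1]
```

View pics/s24.png

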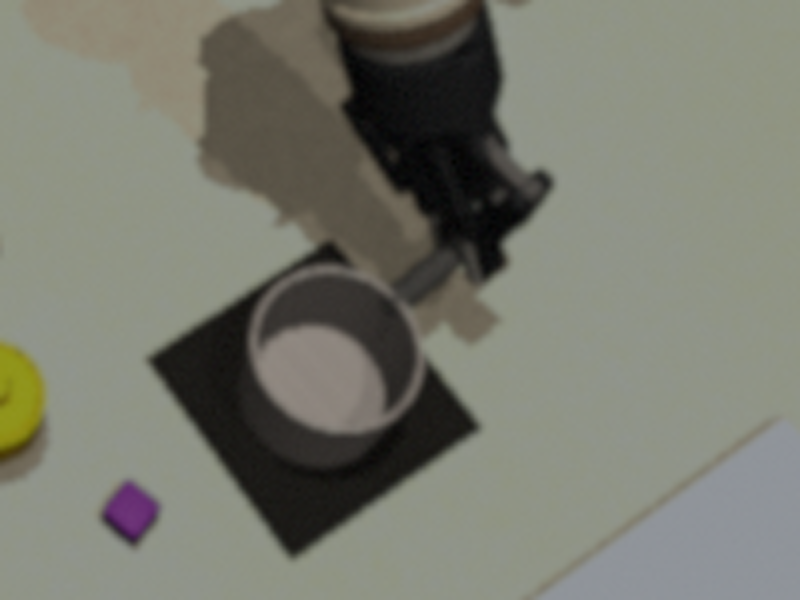

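carry_out(targets=[[0,0,0,0,0,0,-0.5],[0,0,0,0,0,0,0],[0,0,0,0,0,0,1],[0,0,0,0,0,0,1],[0,0,0,0,0,0,1],[0,0,0,0,0,-25,1],[0,0,0,0,0,-55,1],[0,0,0,0,0,-90,1],[0,0,0,0,0,-125,1],[0,0,0,0,0,-150,1]])

```text
clock: 36.3
tcp_pos: [0.3853, 0.2432, 0.1884]
tcp_rot: [-1.822, -2.002, -0.489]
wrist_force: [0.6, 1.0, -0.5]
grip_width: 0.0851
```

```bash
python3 - <<'E'
from plan import *
from ov import *
rep();way([.40,.20,.35],81,0,6)
s=get_image('scene');save(s['image'],'s25.png')
t=get_image('top');save(t['image'],'t25.png')
w=get_image('wrist');save(w['image'],'w25.png')
E
```

```text
t36.3 tcp [0.3853 0.2432 0.1884] xang 95.3 z [-0.051  0.501 -0.864] grip 0.0851 q [-0.32  0.17  0.11  2.22 -0.77  0.84  2.  ]
from G [0.3862 0.2336 0.2048] x 95.4 lean 30.2
[-1, -5, 2, 6, 2, -24]
[-2, -10, 4, 11, 4, -48]
[-3, -15, 7, 17, 6, -72]
[-4, -20, 9, 22, 7, -96]
[-4, -25, 12, 28, 9, -121]
[-4, -30, 14, 34, 10, -146]
```

View pics/s25.png

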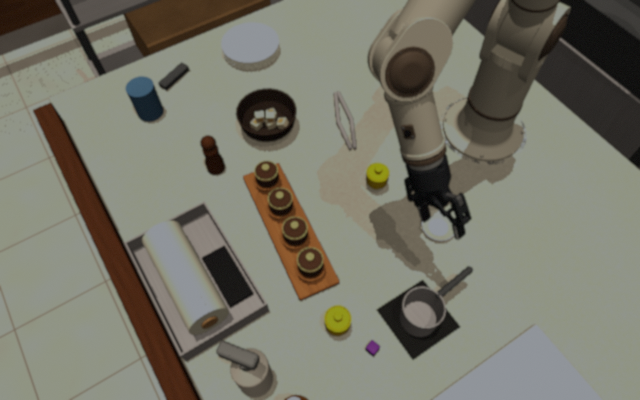

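View pics/w25.png

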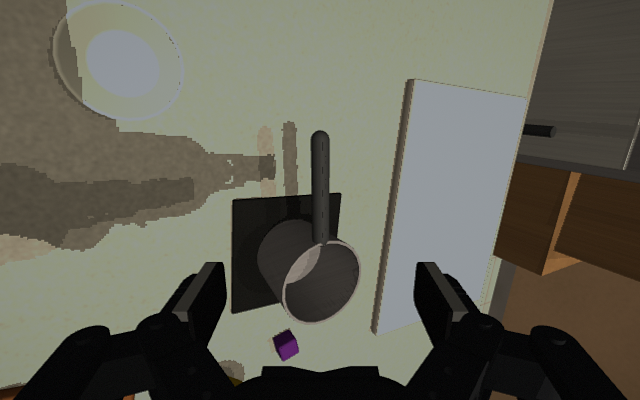

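carry_out(targets=[[-1,-5,2,6,2,-24,1],[-2,-10,4,11,4,-48,1],[-3,-15,7,17,6,-72,1],[-4,-20,9,22,7,-96,1],[-4,-25,12,28,9,-121,1],[-4,-30,14,34,10,-146,1],[-4,-30,14,34,10,-146,1],[-4,-30,14,34,10,-146,1]])

```text
clock: 37.12
tcp_pos: [0.3992, 0.2051, 0.3298]
tcp_rot: [-2.379, -2.049, -0.002]
wrist_force: [0.1, -0.8, -0.5]
grip_width: 0.0853
```

```bash
python3 - <<'E'
from plan import *
from ov import *
rep()
s=get_image('scene');t=get_image('top')
n=[(.5943+.138*.086*k,-.0235+.99*.086*k) for k in(1.5,.5,-.5,-1.5)]
over(s,[(c,.009,.092,(0,255,0)) for c in n]+[(c,.028,.076,(255,255,0)) for c in n],(235,140,345,300),3.7,'s26.png')
over(s,[((.4738,.320),.040,.006,(0,255,0)),((.4738,.320),.044,.081,(0,255,255))],(370,260,490,360),5,'s26c.png')
over(s,[],(220,80,320,150),6,'s26b.png')
over(t,[],(180,120,480,260),2.6,'t26.png')
E
```

```text
t37.1 tcp [0.3992 0.2051 0.3298] xang 81.5 z [-0.001  0.002 -1.   ] grip 0.0853 q [-0.56  0.01  0.03  1.91 -0.    1.22  0.89]
```

View pics/s26.png

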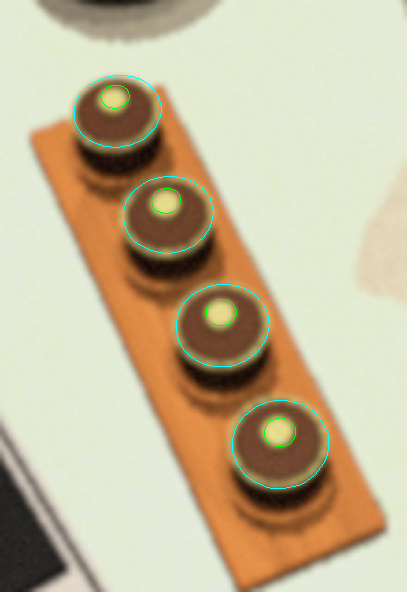

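View pics/s26c.png

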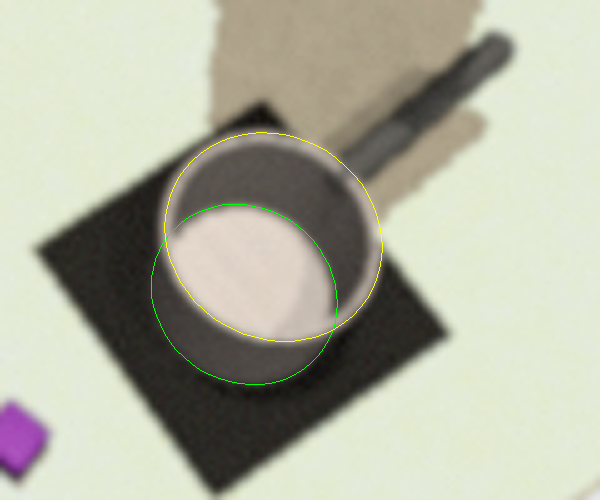

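View pics/s26b.png

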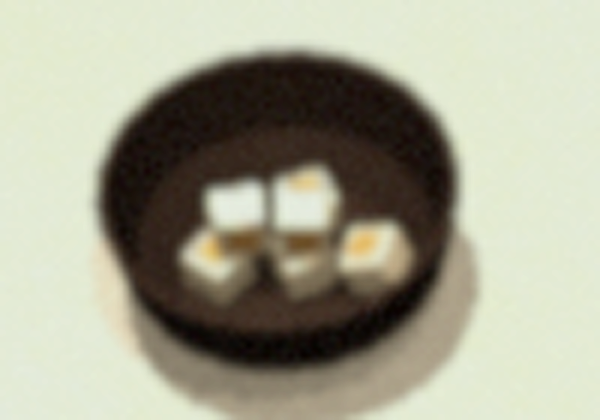

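View pics/t26.png

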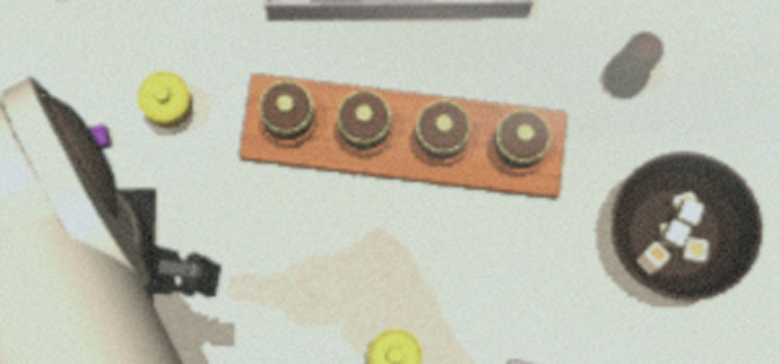

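```bash
python3 - <<'E'
from rig import *
print(hand_in())
E
```

```text
the job is handed in; nothing more can be done
None
```

The job is done and handed in at about 37 s of the 208 s allowed. `hand_in()` gives no verdict, so the results below are from my own last camera checks.

- **Pots:** all four brown lidded pots stand in the four nests. In the scene view, knobs and rims matched the outlines drawn for fully seated, upright pots.
- **Rice cakes:** I rolled the cup about 120° over the bowl. Five cakes are visible in the bowl and none outside it. A top view showed the cup empty before I carried it back.
- **Cup:** it stands upright on the mat. In the scene view its base and rim matched circles drawn at the mat's centre to within a few mm. I turned it about 15° from its starting direction, to keep a wrist joint off its limit.
- **Left alone:** the pepper mill shows no visible movement. I didn't touch the yellow pots or the purple cube.

**Disagreements and surprises:**
- The top and scene cameras differed by about 3 mm near the pots and about 7 mm near the mat. I used the wrist camera to settle it.
- The cup had shifted about 5 mm while I was placing pots, probably the announced knock though less than "a few centimetres". I measured it again before gripping.
- In the last top view the arm hid the cup, so its final position rests on the scene view, with an earlier wrist view showing it standing.

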